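# Fill and close a clay rattle in its plaster mould

### The arm

A 6-joint arm with a two-finger parallel gripper is mounted at the origin on the work surface. World frame = base frame: x ahead of the robot, y to its left, z up, the work surface at z = 0. Lengths are in m, angles in rad, forces in N, time in s.
With the tool pointing down it reaches from about 0.375 to 0.9 m from the base axis. Payload 3.1 kg.
Tool frame: the origin (TCP) lies midway between the tips of the shut fingers; the grasp point (between the pads) lies 19 mm behind it; z points along the fingers, y is the line along which they close (so a half turn about z gives the same grasp; the last joint's range is limited). The gripper opens to 87 mm and grips with 3 to 60 N. Pads are 19 mm wide; open, the fingers measure 117 mm over their backs; the gripper's body (75 mm by 190 mm) begins 51 mm behind the grasp point.
Start: joints at [1.04, 0.527, 1.433, -0, 1.181, -0.178], TCP at [0.216, 0.586, 0.223] pointing down, gripper open.
Joint ranges: [-3.08, 3.08], [-0.75, 2.2], [0.22, 2.44], [-1.43, 4.57], [0, 2.65], [-2.85, 2.85]. Speed limits (rad/s): [2.79, 2.79, 3.14, 3.14, 3.14, 3.14].

### API

Orientations are given as a unit quaternion [x, y, z, w].
In Python, from rig import get_obs, cams, job gives the robot as it stands.
- The arm moves only by the tool servo_tool, never from a script. Its argument "moves" is text: rows parted by semicolons, each of 5 numbers parted by spaces: the shift along the tool's x, y, z in m, then the turn about the tool's z in degrees, then the finger opening in m, from 0 to 0.087. In form: dx dy dz spin claw; .... A call has 1 to 10 rows; each row is the pose to reach, as a shift and turn from the pose commanded when the call began, along the tool's axes at that moment; what a row does not reach only later rows make up. A row lasts 1/12 s, in which the tool goes at most 41.7 mm and 7.16 degrees, less where a joint would pass 70% of its speed; a pose out of reach is approached as far as the arm can. A call with a gripper value outside its range is refused whole. The fingers move at their own pace and stop on an object; "grip_force" is the grip in N (left out, the last holds). Time passes only in rows, so rows that repeat a pose let the fingers close. It gives the time, the measured TCP pose, the force, the opening and the grip force at its end, in the units of the state.
- get_obs(): the state, without advancing time (a new reading comes with each control period).
- cams.camera(name): name is "scene" or "side" or "wrist"; returns the picture (420x560x3 uint8, blue, green, red); there is no depth.
- cams.camera_model(name): a dict with "fx", "fy", "cx", "cy" (pixels), "R" (3x3) and "t" (3): a world point X has camera coordinates R X + t. Camera axes: x right, y down, z forward; pixel columns grow to the right and rows downward; lengths in m; the calibration is good to about 2 mm. A picture is of the moment at which its call begins: read the wrist's pose just before it. camera_model takes no time and is no camera call; for the wrist camera it gives the pose at the moment of the call.
- job.hand_in(): hands the job in; it is judged then, once.
The state is a dict: "time": time; "q": joint angles; "joint_velocities": joint speeds; "joint_torque": joint torques, N m; "position": TCP position; "tool_rot": TCP orientation; "ft_force": force on the tool from outside, world axes, zero at the start; "moment": the same for the moment, N m; "grip_width": finger opening in m; "grip_force": force on a finger pad.
Only numpy, scipy, OpenCV 4.12 (cv2) and the standard library are available. Lean on these libraries where they do the work, as an engineer would, in place of code of your own. Each camera call takes 0.05 s, during which the arm holds its last target. There are 200 camera calls.

### The job

Tip all six clay pellets from the cup into the hollow of the lower half of the plaster mould, and stand the empty cup upright on the bench again. Then take the other half of the mould off the round plaster bat, set it on the lower half the right way round so that both dowels enter their sockets and the faces close flush, and press the pair together firmly, with about 15 N and without slamming it. Finish while still holding the mould pressed shut, not letting go, and leave the rolling pin, the water bowl and the modelling tool where they are.

Things in the scene. Friction and masses are not known exactly. Their poses are not given: they have to be found in the camera images.
- board: Plywood work board, 260 x 280 x 12 mm, fixed on the bench; it carries the lower mould half and the modelling tool. Origin: centre of its underside, z up; its top is 12 mm above the bench (bench: z = 0). Only this board and the bat are raised; the cup and the rest stand on the bench.
- lower_half: Lower half of the plaster mould, loose on the board: white block 156 mm long (its x), 66 mm wide (y), 38 mm high, 0.42 kg, hollow side up; the plaster breaks above 80 N. Origin: centre of its underside; z up; joint face at z = 38 mm. Seen from above, the two corners at its +x end are cut off at 45 degrees (14 mm); the -x end is square.
- cavity_mouth (a point): Centre of the mouth of the egg-shaped hollow in the lower half's joint face, 38 mm above that half's underside (50 mm above the bench). The hollow is lined with firm brown clay; its mouth is 96 mm along the half's x by 42 mm along y, 21 mm deep in the middle; blunt end to -x, narrow end to +x.
- big_dowel (a point): Foot of the thick wooden dowel (14 mm across, 12 mm high, tapered tip): on its axis, in the lower half's joint face, at x = -64 mm, y = 0 of that half.
- small_dowel (a point): Foot of the thin wooden dowel (10 mm across, 12 mm high, tapered tip): on its axis, in the lower half's joint face, at x = +64 mm, y = 0 of that half.
- upper_half: Upper half, the same block, loose, joint face down on the bat, about 0.38 kg. Origin: centre of its joint face (its underside); z up; flat back at z = 38 mm; x to its cut-corner end. Grip it across the 66 mm, on the long flat sides (x = -78 to +64 mm). Closed, its origin is 38 mm above the lower half's, axes along its axes, cut corners over cut corners; the other way round it cannot close.
- big_socket (a point): Mouth of the upper half's wide socket (15.5 mm across, 14 mm deep, opening downward), on its axis in the joint face, at x = -64 mm, y = 0; meets big_dowel when closed.
- small_socket (a point): Mouth of the upper half's narrow socket (11.5 mm across, 14 mm deep, opening downward), on its axis in the joint face, at x = +64 mm, y = 0; meets small_dowel when closed.
- bat: Round plaster drying bat, 170 mm across, 20 mm thick, fixed on the bench to the left or the right of the board; the upper half lies near its middle. Origin: centre of its underside, z up.
- cup: White glazed cup without handle, loose on the bench on the side of the board away from the bat: 64 mm high, outside 49 mm wide at the foot, 54 mm at the rim, wall 3 mm, floor 4 mm, 0.12 kg. Origin: centre of its underside, z along its axis to the rim. It starts with the six pellets in one layer on its floor; they roll out once it is tipped past about 100 degrees.
- cup_rim (a point): Centre of the cup's open mouth, at the height of the rim, 64 mm above its underside.
- pellet1: Fired clay pellet 1 of 6: a ball 12 mm across, 10 g, in the cup at the start. Origin: its centre.
- pellet2: Fired clay pellet 2 of 6: a ball 12 mm across, 10 g, in the cup at the start. Origin: its centre.
- pellet3: Fired clay pellet 3 of 6: a ball 12 mm across, 10 g, in the cup at the start. Origin: its centre.
- pellet4: Fired clay pellet 4 of 6: a ball 12 mm across, 10 g, in the cup at the start. Origin: its centre.
- pellet5: Fired clay pellet 5 of 6: a ball 12 mm across, 10 g, in the cup at the start. Origin: its centre.
- pellet6: Fired clay pellet 6 of 6: a ball 12 mm across, 10 g, in the cup at the start. Origin: its centre.
- rolling_pin: Bystander: wooden rolling pin, 44 mm thick, 300 mm long (its x), lying on the bench beyond the board. Origin: under its middle, on the bench.
- water_bowl: Bystander: white bowl, 124 mm wide, 55 mm high, on the bench beyond the board. Origin: centre of its underside.
- modelling_tool: Bystander: flat wooden modelling tool, 195 mm long (its x), 16 mm wide, 9 mm thick, lying across the board's edge strip nearest the robot. Origin: on its underside, 12 mm from its middle.

How it is judged:
By the outcome, as a careful person would: the job done as asked, in the order asked, and still so for the second after the job is handed in, while the arm keeps its last pose, push and grip.
It also fails if it takes over 67 s, if anything falls off the work surface, if the arm or the gripper's body presses on something with over 40 N, if the wrist force passes 120 N, or if a joint passes its speed limit or range.

## Working session

There is one attempt and no reset: what is moved stays moved. The work goes in short steps, Python scripts to look and compute and a tool call to move; the robot and the scene stay as the last step left them, time stands still between calls to the robot, and variables do not carry over. Pictures are saved under pics/ and viewed, at most 10 in all, crops included, and the job is handed in when it is done.

Besides the shell and the picture viewer there is one more tool, called after "Call:" as name(argument=value, ...) on one line, values as JSON. servo_tool: Moves the arm, as the interface text tells. Its arguments: {"type":"object","properties":{"moves":{"type":"string"},"grip_force":{"type":"number"}},"required":["moves"]}

```bash
ls; mkdir -p pics; python3 - <<'E'
from rig import get_obs,cams
import cv2
o=get_obs();print(o)
for n in("scene","side"):
    cv2.imwrite(f"pics/{n}0.png",cams.camera(n)); m=cams.camera_model(n);print(n,m)
E
```

```text
pics
{'time': 0.0, 'q': array([ 1.03947850e+00,  5.28483901e-01,  1.43392976e+00, -4.50557313e-06,
        1.18140431e+00, -1.78519590e-01]), 'joint_velocities': array([ 0.00117658, -0.00022649, -0.00041834, -0.0007341 , -0.00016446,
       -0.00125525]), 'joint_torque': array([-3.12211869e-04, -4.40043640e+01, -1.76595908e+01,  6.34004991e-02,
        5.80443267e-02, -1.49971606e-04]), 'position': array([0.21555078, 0.5858522 , 0.22155202]), 'tool_rot': array([ 1.75484765e-01,  9.84481518e-01, -1.04403279e-03, -3.84710126e-04]), 'ft_force': array([0.83691452, 0.79820562, 0.02224808]), 'moment': array([-0.0423095 ,  0.03269266, -0.03224542]), 'grip_force': 0.0, 'grip_width': 0.0868505893713922}
scene {'fx': 536.6484680903714, 'fy': 536.6484680903714, 'cx': 275.88782904388944, 'cy': 208.26077575267635, 'R': array([[-0.19993755,  0.97969158,  0.01514574],
       [ 0.53167212,  0.12146303, -0.83819538],
       [-0.8230126 , -0.15953416, -0.54515972]]), 't': array([ 0.1045597 , -0.24615366,  1.95260986])}
side {'fx': 399.83718872165485, 'fy': 399.83718872165485, 'cx': 287.2481254416147, 'cy': 203.83928502164616, 'R': array([[-0.97312956, -0.22942116, -0.0196162 ],
       [-0.15123723,  0.70108232, -0.69685786],
       [ 0.17362651, -0.67516628, -0.71694095]]), 't': array([0.55222545, 0.16484664, 0.9037818 ])}
```

View pics/scene0.png

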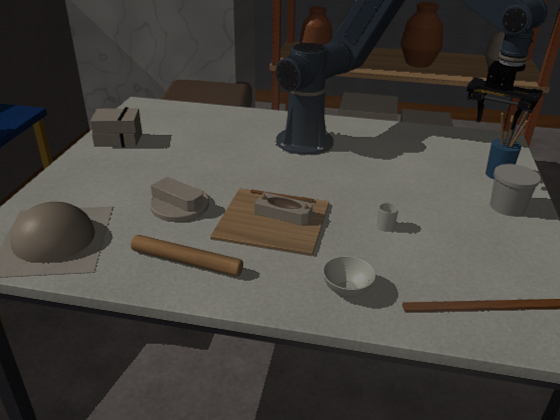

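View pics/side0.png

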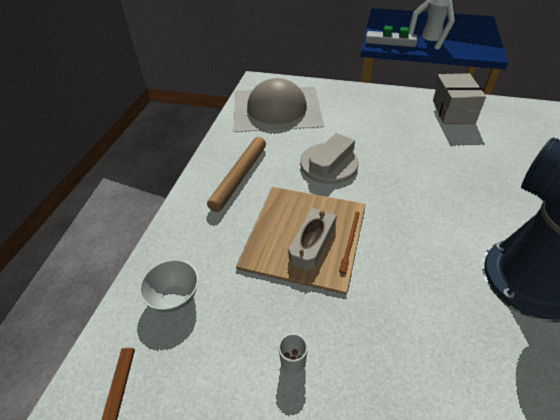

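The scene shows the cup at scene px (387,217) and side px (293,350). The lower half is on the board, at side px (312,240). The upper half is on the bat, at side px (332,155) and scene px (178,193). I'll enlarge these areas for accurate pixels.

```bash
python3 - <<'E'
import cv2,numpy as np
a=cv2.imread("pics/side0.png");b=cv2.imread("pics/scene0.png")
def c(im,x,y,w,h,s):return cv2.resize(im[y:y+h,x:x+w],(w*s,h*s),interpolation=cv2.INTER_CUBIC)
M=np.zeros((600,800,3),np.uint8)
def put(t,x,y):M[y:y+t.shape[0],x:x+t.shape[1]]=t
put(c(a,280,195,66,75,6),0,0)      # mould side
put(c(a,295,125,66,60,6),400,0)     # bat side
put(c(a,265,325,50,50,3),0,450)
put(c(b,245,185,72,40,5),160,450-50+0)
put(c(b,145,170,70,50,3),530,370)
put(c(b,370,195,40,40,3),650,480)
M=cv2.convertScaleAbs(M,alpha=1.2)
cv2.imwrite("pics/m0.png",M)
E
```

```text
(no output)
```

View pics/m0.png

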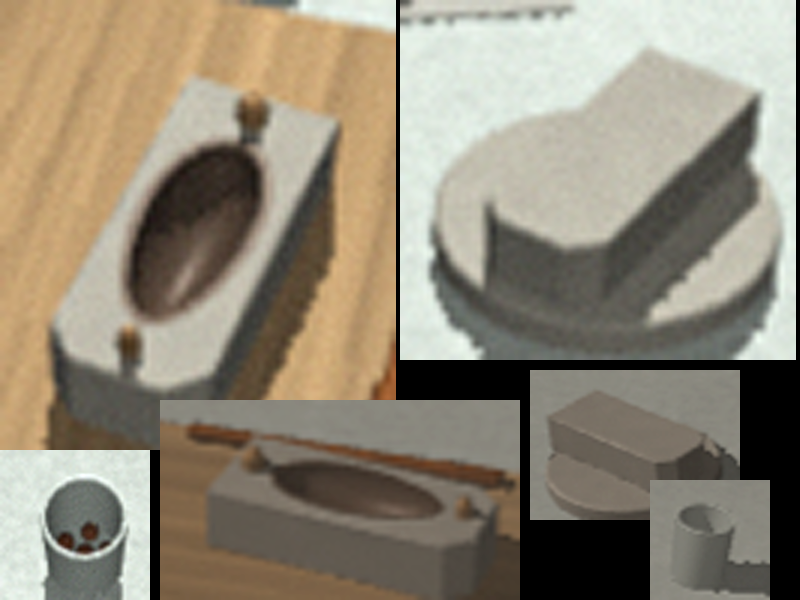

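```bash
cat > h.py <<'E'
import numpy as np
from rig import get_obs,cams
from scipy.optimize import least_squares
from scipy.spatial.transform import Rotation as Ro
def proj(m,X):
    c=m["R"]@X+m["t"]; return np.array([m["fx"]*c[0]/c[2]+m["cx"],m["fy"]*c[1]/c[2]+m["cy"]])
def fit(obs,z0,x0):
    # obs: (model,u,v,local xyz)
    def f(p):
        c,s=np.cos(p[2]),np.sin(p[2]); r=[]
        for m,u,v,l in obs:
            X=np.array([p[0]+c*l[0]-s*l[1],p[1]+s*l[0]+c*l[1],z0+l[2]]); r+=list(proj(m,X)-[u,v])
        return np.array(r)
    r=least_squares(f,x0); return r.x,np.round(r.fun.reshape(-1,2),1)
def tool():
    o=get_obs(); return o["position"],Ro.from_quat(o["tool_rot"]).as_matrix()
E
python3 - <<'E'
from h import *
S,C=cams.camera_model("side"),cams.camera_model("scene")
def P(u,v,ox,oy,s):return ox+(u+.5)/s-.5,oy+(v+.5)/s-.5
ob=[]
for u,v,l in[(195,78,(-.078,.033,.038)),(340,122,(-.078,-.033,.038)),(52,325,(.064,.033,.038)),(70,352,(.078,.019,.038)),(172,390,(.078,-.019,.038)),(215,375,(.064,-.033,.038)),(252,95,(-.064,0,.050)),(130,328,(.064,0,.05))]:
    # side cam: which lateral side is tested by residuals
    ob.append((S,*P(u,v,280,195,6),l))
sc=[]
for u,v,l in[(207-160,92,(-.078,.033,.038)),(280,148,(.064,.033,.038)),(97,47,(-.064,0,.05)),(305,97,(.064,0,.05))]:
    sc.append((C,*P(u,v,245,185,5),l))
for sg in(1,-1):
    o=[(m,u,v,(l[0],sg*l[1],l[2])) for m,u,v,l in ob+sc]
    print("lower",sg,*fit(o,.012,[.55,0,1.5]))
up=[]
for u,v,l in[(250,48,(-.078,.033,.038)),(360,95,(-.078,-.033,.038)),(90,198,(.064,.033,.038)),(168,248,(.078,-.019,.038)),(210,240,(.064,-.033,.038))]:
    up.append((S,*P(u,v,295,125,6),l))
for sg in(1,-1):
    o=[(m,u,v,(l[0],sg*l[1],l[2])) for m,u,v,l in up]
    print("upper",sg,*fit(o,.02,[.55,-.3,1.5]))
print("cup",*fit([(S,*P(84.5,67.5,265,325,3),(0,0,.064)),(C,*P(56,38,370,195,3),(0,0,.064))],0,[.5,.3,0]))
E
```

```text
lower 1 [0.50601445 0.01442408 1.37953012] [[ 22.9   5. ]
 [-26.2  -9.9]
 [ 25.5   6.5]
 [ 14.3   4.6]
 [-18.3  -7.2]
 [-28.5 -11.1]
 [ -1.   -1.3]
 [ -1.1  -2. ]
 [  7.7 -12.3]
 [  7.2 -12.9]
 [ -2.5  -0.4]
 [ -1.6  -0.5]]
lower -1 [0.50214681 0.0190515  1.38048629] [[-0.9 -1.1]
 [-0.  -0.8]
 [-0.2 -0.9]
 [-0.   1.1]
 [-1.3  0.2]
 [-0.3  0.1]
 [ 0.2  0.3]
 [ 0.2 -0.1]
 [ 0.1 -1.7]
 [ 1.  -1.6]
 [-0.6 -0.9]
 [ 0.3 -1.1]]
upper 1 [ 0.49788359 -0.29068587  1.15212672] [[ 21.5   7.9]
 [-16.   -7.7]
 [ 21.7   8.4]
 [ -9.8  -4.4]
 [-18.1  -7.5]]
upper -1 [ 0.50439799 -0.29141654  1.17162962] [[-0.4 -0.3]
 [ 0.6 -0.6]
 [-0.  -0.7]
 [-0.1  0.5]
 [-0.1  1. ]]
cup [0.48373946 0.3072482  0.        ] [[-0.3 -0.4]
 [ 0.6 -1. ]]
```

Call:
servo_tool(moves="-0.03 -0.01 -0.04 0 0.087;-0.06 -0.03 -0.08 0 0.087;-0.09 -0.04 -0.12 0 0.087;-0.12 -0.06 -0.16 0 0.087;-0.15 -0.07 -0.2 0 0.087;-0.18 -0.08 -0.24 0 0.087;-0.2 -0.1 -0.28 0 0.087;-0.22 -0.1 -0.32 0 0.087;-0.24 -0.1 -0.36 0 0.087;-0.24 -0.1 -0.4 0 0.087")

```text
time: 0.93
position: [0.3895, 0.4199, 0.5604]
tool_rot: [0.176, 0.984, -0.001, -0.001]
ft_force: [0.9, 1.2, -0.2]
grip_width: 0.087
grip_force: 0.0
```

Call:
servo_tool(moves="0 0 -0.04 0 0.087;0 0 -0.08 0 0.087;0 0 -0.12 0 0.087;0 0 -0.16 0 0.087;0 0 -0.2 0 0.087;0 0 -0.24 0 0.087;0 0 -0.28 0 0.087;0 0 -0.32 0 0.087")

```text
time: 1.6
position: [0.3233, 0.3517, 0.8106]
tool_rot: [0.176, 0.984, -0.008, -0.014]
ft_force: [-0.6, -0.8, 0.5]
grip_width: 0.0869
grip_force: 0.0
```

```bash
python3 - <<'E'
from h import *
o=get_obs();print(o["q"],o["position"],o["tool_rot"],o["joint_velocities"])
p,R=tool();print(R)
E
```

```text
[ 0.58849767  0.30810034  0.21802148  0.01411859  2.64674532 -0.61673779] [0.32329002 0.35166962 0.81063432] [ 0.175681    0.98431692 -0.00842615 -0.01361572] [-0.04489349 -0.23758534  0.00412632 -0.01343689 -0.00549983 -0.06418592]
[[-0.93790159  0.34562211 -0.02976499]
 [ 0.34608103  0.93813037 -0.01180396]
 [ 0.02384373 -0.02137206 -0.99948722]]
```

Call:
servo_tool(moves="0 0 -0.04 0 0.087;0 0 -0.08 0 0.087;0 0 -0.12 0 0.087;0 0 -0.16 0 0.087;0 0 -0.2 0 0.087;0 0 -0.24 0 0.087")

```text
time: 2.1
position: [0.3123, 0.3368, 0.8262]
tool_rot: [0.176, 0.984, 0.004, -0.002]
ft_force: [-0.4, -0.2, -0.3]
grip_width: 0.0867
grip_force: 0.0
```

```bash
python3 - <<'E'
from h import *
o=get_obs();print(o["q"],o["position"],o["tool_rot"],o["joint_velocities"])
p,R=tool();print(R)
E
```

```text
[ 0.57353246  0.27264788  0.22007522  0.01705933  2.64564939 -0.62934127] [0.31231783 0.33684238 0.82616375] [ 0.17553681  0.98446323  0.0040465  -0.00161079] [-0.01040123 -0.01579812 -0.00143208 -0.00595449  0.00063416 -0.0144315 ]
[[-0.93836847  0.34563211 -0.00175091]
 [ 0.34560603  0.93834091  0.00853277]
 [ 0.00459215  0.00740175 -0.99996206]]
```

Call:
servo_tool(moves="0 0 0.04 7 0.087;0 0 0.08 14 0.087;0 0 0.12 21 0.087;-0.02 0 0.16 28 0.087;-0.05 0.01 0.2 35 0.087;-0.07 0.01 0.24 42 0.087;-0.1 0.02 0.28 49 0.087;-0.13 0.02 0.32 56 0.087;-0.15 0.03 0.36 63 0.087;-0.17 0.03 0.4 70 0.087")

```text
time: 2.93
position: [0.4599, 0.3137, 0.4658]
tool_rot: [0.706, 0.708, 0.003, -0.004]
ft_force: [-0.0, 0.6, -0.3]
grip_width: 0.087
grip_force: 0.0
```

```bash
cat >> h.py <<'E'
def to(x,y,z,ang):
    """needed shift in tool axes and spin so TCP at x,y,z and tool y-axis at ang deg (mod 180)"""
    p,R=tool(); d=R.T@(np.array([x,y,z])-p)
    a=np.degrees(np.arctan2(R[1,1],R[0,1])); s=-(ang-a)   # tool z down
    s=(s+90)%180-90
    print("pos",p.round(4),"shift",d.round(4),"spin",round(s,1),"F",get_obs()["ft_force"].round(1),"t",get_obs()["time"],"q6",get_obs()["q"][5].round(2),"w",get_obs()["grip_width"])
    return d,s
E
python3 -c "
from h import *
to(.484,.307,.15,-10.9)"
```

```text
pos [0.4599 0.3137 0.4658] shift [-0.0097  0.0244  0.3157] spin 11.1 F [-0.   0.6 -0.3] t 2.9333 q6 0.39 w 0.08696221161260735
```

Call:
servo_tool(moves="0 0 0.04 4 0.087;0 0 0.08 8 0.087;0 0 0.12 11 0.087;0 0 0.16 11 0.087;0 0 0.2 11 0.087;0 0 0.24 11 0.087;0 0 0.26 11 0.087;0 0 0.26 11 0.087")

```text
time: 3.6
position: [0.4546, 0.3146, 0.2023]
tool_rot: [0.769, 0.64, -0.004, -0.006]
ft_force: [-0.6, -0.7, -0.3]
grip_width: 0.0872
grip_force: 0.0
```

```bash
python3 -c "
from h import *
import cv2
to(.484,.307,.006,-10.9)
m=cams.camera_model('wrist');im=cams.camera('wrist');cv2.imwrite('pics/w1.png',im)
print(proj(m,np.array([.484,.307,.064])),proj(m,np.array([.484,.307,.004])))"
```

```text
pos [0.4546 0.3146 0.2023] shift [-0.0025  0.033   0.1958] spin 0.4 F [-0.6 -0.7 -0.3] t 3.6 q6 0.58 w 0.08719021831174782
[306.86567115 199.75398142] [302.80546303 185.92387546]
```

View pics/w1.png

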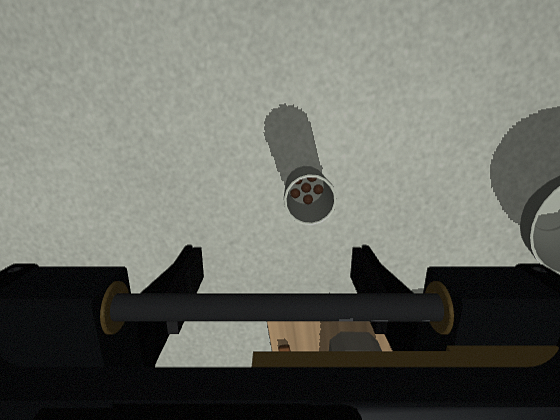

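The wrist view shows the cup rim centred at about px (309,199), with the pellets inside. The estimate projects to (307,200), so the cup position holds.

Call:
servo_tool(moves="0 0.017 0.03 0 0.087;-0.002 0.033 0.06 0 0.087;-0.002 0.033 0.08 0 0.087;-0.002 0.033 0.11 0 0.087;-0.002 0.033 0.14 0 0.087;-0.002 0.033 0.17 0 0.087;-0.002 0.033 0.19 0 0.087;-0.002 0.033 0.195 0 0.087;-0.002 0.033 0.195 0 0.087")

```text
time: 4.4
position: [0.4916, 0.3107, 0.0135]
tool_rot: [0.769, 0.64, 0.003, -0.004]
ft_force: [-0.5, 0.1, 0.3]
grip_width: 0.0872
grip_force: 0.0
```

```bash
python3 -c "
from h import *
to(.484,.307,.006,-10.9)"
```

```text
pos [0.4916 0.3107 0.0135] shift [-0.005  -0.0068  0.0074] spin 0.5 F [-0.5  0.1  0.3] t 4.4 q6 0.54 w 0.08717511765878169
```

Call:
servo_tool(moves="-0.005 -0.006 0.004 0 0.087;-0.005 -0.006 0.007 0 0.087;-0.005 -0.006 0.007 0 0.087")

```text
time: 4.65
position: [0.4842, 0.3067, 0.0077]
tool_rot: [0.769, 0.64, 0.004, -0.004]
ft_force: [-0.3, -0.1, 0.0]
grip_width: 0.0868
grip_force: 0.0
```

```bash
python3 -c "
from h import *
to(.484,.307,.006,-10.9)"
```

```text
pos [0.4842 0.3067 0.0077] shift [ 0.0003 -0.0002  0.0017] spin 0.5 F [-0.3 -0.1  0. ] t 4.65 q6 0.54 w 0.08680212845589311
```

Call:
servo_tool(moves="0 0 0.001 0 0.06;0 0 0.001 0 0.05;0 0 0.001 0 0.045;0 0 0.001 0 0.045;0 0 0.001 0 0.045;0 0 0.001 0 0.045", grip_force=10)

```text
time: 5.15
position: [0.4843, 0.3067, 0.0057]
tool_rot: [0.769, 0.64, 0.003, -0.004]
ft_force: [1.7, -0.1, 1.8]
grip_width: 0.0549
grip_force: 1.1
```

Call:
servo_tool(moves="0 0 0 0 0.045;0 0 0 0 0.045;0 0 0 0 0.045;0 0 -0.02 0 0.045;0 0 -0.05 0 0.045;0 0 -0.08 0 0.045;0 0 -0.11 0 0.045;0 0 -0.12 0 0.045;0 0 -0.12 0 0.045")

```text
time: 5.9
position: [0.4856, 0.3061, 0.128]
tool_rot: [0.769, 0.64, 0.006, -0.003]
ft_force: [0.3, -0.1, -2.2]
grip_width: 0.0528
grip_force: 10.0
```

```bash
python3 -c "
from h import *
import cv2
to(.484,.307,.006,-10.9)
im=cams.camera('side');cv2.imwrite('pics/s1.png',cv2.resize(im[260:400,200:400],(800,560)))"
```

```text
pos [0.4856 0.3061 0.128 ] shift [-0.001  -0.0021  0.122 ] spin 0.5 F [ 0.3 -0.1 -2.2] t 5.9 q6 0.54 w 0.052818576259703306
```

View pics/s1.png

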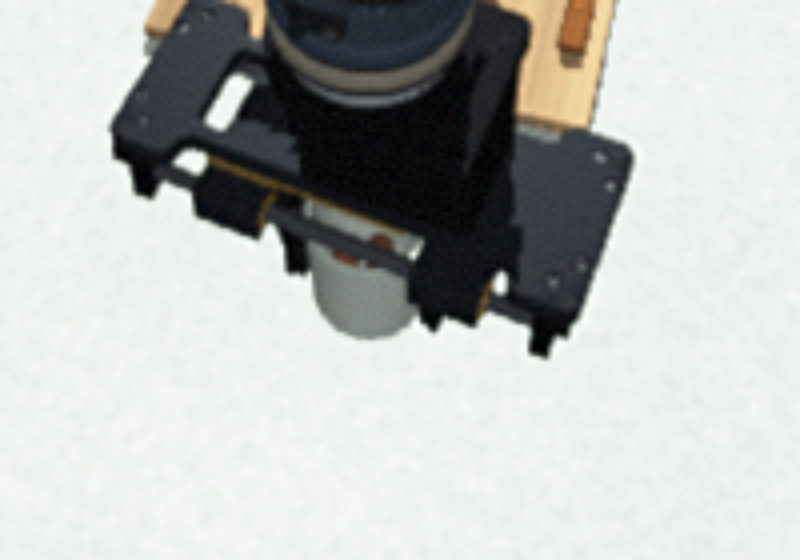

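The cup is lifted, upright, with the pellets still in it. I can only spin about the vertical, so I'll tip it by letting it pivot lightly between the pads, catching its foot on the small dowel.

```bash
cat >> h.py <<'E'
M=np.array([.5021,.0190]);A=1.3805;U=np.array([np.cos(A),np.sin(A)])
def ml(lx,z,ly=0,M=M):
    q=M+U*lx+ly*np.array([-U[1],U[0]]); return to(q[0],q[1],z,np.degrees(A)-90)
E
python3 -c "
from h import *
ml(.112,.066)"
```

```text
pos [0.4843 0.3056 0.1261] shift [-0.1672  0.0704  0.0583] spin 0.5 F [-0.7 -0.8 -1.9] t 5.95 q6 0.54 w 0.05244206524506661
```

Call:
servo_tool(moves="-0.03 0.012 0 0 0.045;-0.06 0.024 0 0 0.045;-0.09 0.036 0 0 0.045;-0.12 0.05 0 0 0.045;-0.15 0.065 0 0 0.045;-0.167 0.07 0.02 0 0.045;-0.167 0.07 0.045 0 0.045;-0.167 0.07 0.06 0 0.045;-0.167 0.07 0.06 0 0.045;-0.167 0.07 0.06 0 0.045")

```text
time: 6.78
position: [0.5204, 0.1289, 0.0614]
tool_rot: [0.769, 0.64, 0.001, -0.006]
ft_force: [-0.3, 0.9, -0.4]
grip_width: 0.0525
grip_force: 10.0
```

```bash
python3 -c "
from h import *
ml(.095,.063)"
```

```text
pos [0.5204 0.1289 0.0614] shift [-0.0164  0.0027 -0.0018] spin 0.4 F [-0.3  0.9 -0.4] t 6.7833 q6 0.2 w 0.052528562974183034
```

Call:
servo_tool(moves="-0.01 0.0025 0 0 0.045;-0.018 0.0025 0 0 0.045;-0.022 0.0025 -0.001 0 0.045;-0.026 0.0025 -0.003 0 0.045;-0.03 0.0025 -0.006 0 0.045;-0.035 0.0025 -0.009 0 0.045;-0.04 0.0025 -0.012 0 0.045;-0.045 0.0025 -0.012 0 0.045;-0.045 0.0025 -0.012 0 0.045", grip_force=4)

```text
time: 7.53
position: [0.517, 0.0834, 0.0758]
tool_rot: [0.769, 0.639, 0.003, -0.003]
ft_force: [-0.6, -0.2, -2.5]
grip_width: 0.0527
grip_force: 4.0
```

```bash
python3 -c "
from h import *
import cv2
ml(.062,.071)
a=cams.camera('side');b=cams.camera('scene')
cv2.imwrite('pics/t1.png',np.hstack([cv2.resize(a[180:300,260:360],(400,480)),cv2.resize(b[160:250,270:345],(400,480))]))"
```

```text
pos [0.517  0.0834 0.0758] shift [-0.0041 -0.0024  0.0048] spin 0.4 F [-0.6 -0.2 -2.5] t 7.5333 q6 0.11 w 0.052688539477666184
```

View pics/t1.png

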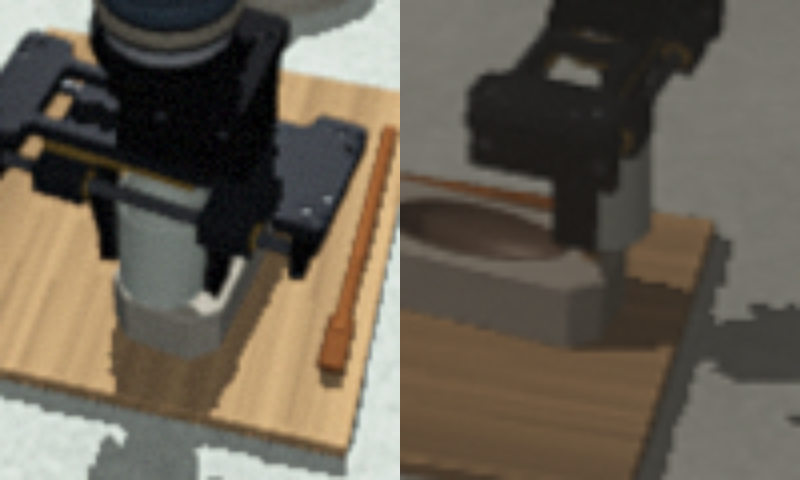

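The cup came through nearly upright, having slid over the dowel. I'll lay it on its side against the board's edge instead, then re-grip it near the foot. First I need the board edge position.

```bash
python3 -c "
from h import *
m=cams.camera_model('side')
def pl(u,v,z):
    r=m['R'].T@np.array([(u-m['cx'])/m['fx'],(v-m['cy'])/m['fy'],1]);c=-m['R'].T@m['t'];return c+r*(z-c[2])/r[2]
for u,v in[(260,273.5),(346,291.3)]:
    X=pl(u,v,.012)[:2];d=X-M;print(X,'lx',d@U,'ly',-d[0]*U[1]+d[1]*U[0])
ml(.19,.1)
"
```

```text
[0.59976422 0.13231207] lx 0.12973976119317054 ly -0.07446824079807342
[0.40326114 0.13623425] lx 0.09642260279481553 ly 0.11922949206857733
pos [0.5169 0.0841 0.0755] shift [ 0.1235 -0.0014 -0.0233] spin 0.4 F [ 0.4  0.5 -2.4] t 7.6333 q6 0.11 w 0.05277922927132115
```

```bash
python3 -c "
from h import *
to(.515,.20,.1,-1)
"
```

```text
pos [0.5169 0.0841 0.0755] shift [ 0.1139 -0.023  -0.0234] spin -9.5 F [ 0.4  0.5 -2.4] t 7.6333 q6 0.11 w 0.05277922927132115
```

Call:
servo_tool(moves="0 0 -0.02 0 0.045;0.03 -0.006 -0.02 -3 0.045;0.06 -0.012 -0.02 -6 0.045;0.09 -0.018 -0.02 -9.5 0.045;0.114 -0.023 -0.015 -9.5 0.045;0.114 -0.023 0.01 -9.5 0.045;0.114 -0.023 0.035 -9.5 0.045;0.114 -0.023 0.055 -9.5 0.045;0.114 -0.023 0.063 -9.5 0.045;0.114 -0.023 0.063 -9.5 0.045", grip_force=10)

```text
time: 8.47
position: [0.5133, 0.2012, 0.0115]
tool_rot: [0.713, 0.701, 0.002, -0.005]
ft_force: [-0.4, -0.3, -1.3]
grip_width: 0.0522
grip_force: 10.0
```

```bash
python3 -c "
from h import *
import cv2
to(.515,.185,.012,-1)
a=cams.camera('side');b=cams.camera('scene')
cv2.imwrite('pics/t2.png',np.hstack([cv2.resize(a[190:340,240:365],(400,480)),cv2.resize(b[180:240,350-60:350+20],(400,300)).repeat(1,0) if 0 else cv2.resize(b[150:246,300:380],(400,480))]))"
```

```text
pos [0.5133 0.2012 0.0115] shift [-0.0161  0.002  -0.0007] spin 0.1 F [-0.4 -0.3 -1.3] t 8.4667 q6 0.17 w 0.05218481106899476
```

View pics/t2.png

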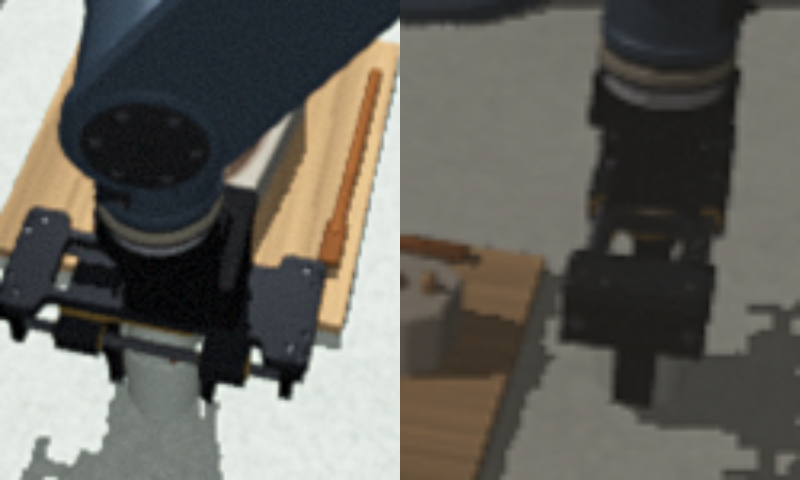

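Call:
servo_tool(moves="-0.02 0.002 0 0 0.045;-0.036 0.002 0 0 0.045;-0.046 0.002 -0.001 0 0.045;-0.053 0.002 -0.002 0 0.045;-0.06 0.002 -0.004 0 0.045;-0.067 0.002 -0.005 0 0.045;-0.073 0.002 -0.005 0 0.045;-0.079 0.002 -0.005 0 0.045;-0.084 0.002 -0.005 0 0.045;-0.089 0.002 -0.005 0 0.045", grip_force=3)

```text
time: 9.4
position: [0.5153, 0.1122, 0.0176]
tool_rot: [0.713, 0.701, 0.004, -0.004]
ft_force: [0.7, 4.2, 0.1]
grip_width: 0.0518
grip_force: 3.0
```

```bash
python3 -c "
from h import *
import cv2
to(.515,.112,.016,-1)
print(get_obs()['grip_force'])
a=cams.camera('side');b=cams.camera('scene');w=cams.camera('wrist')
cv2.imwrite('pics/t3.png',np.hstack([cv2.resize(a[190:310,240:340],(300,360)),cv2.resize(b[160:246,300:370],(293,360)),cv2.resize(w[120:420,180:380],(200,300))[:,:].copy() if 0 else cv2.resize(w[100:420,150:410],(200,360))]))"
```

```text
pos [0.5153 0.1122 0.0176] shift [-0.0002 -0.0003  0.0016] spin 0.0 F [0.7 4.2 0.1] t 9.4 q6 -0.0 w 0.05183617013615584
2.989649271652013
```

View pics/t3.png

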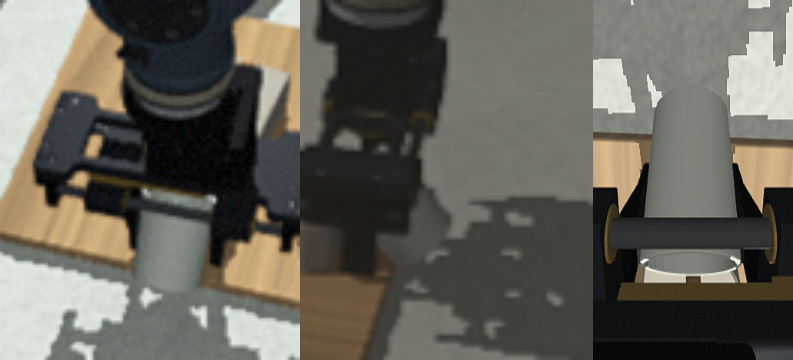

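The wrist view shows the cup leaning about 60° with its rim toward the mould, so it does pivot in the pads. I'll ease it onto the board edge.

Call:
servo_tool(moves="0 0 0 0 0.0525;0 0 0 0 0.054;0 0 0 0 0.056;0 0 0 0 0.06;0 0 0 0 0.065;0 0 0 0 0.07;0 0 0 0 0.07")

```text
time: 10.13
position: [0.5155, 0.1122, 0.0177]
tool_rot: [0.713, 0.701, 0.003, -0.003]
ft_force: [0.1, -0.5, 0.2]
grip_width: 0.0674
grip_force: 0.0
```

```bash
python3 -c "
from h import *
import cv2
to(.515,.112,.016,-1)
w=cams.camera('wrist');cv2.imwrite('pics/t4.png',w)
m=cams.camera_model('wrist')
for X in [(.515,.134,.012),(.515,.175,0),(.515,.112,.012),(.5,.134,.012),(.515,.12,.04)]:print(X,proj(m,np.array(X)).round(0))
"
```

```text
pos [0.5155 0.1122 0.0177] shift [-0.0002 -0.0005  0.0017] spin 0.1 F [ 0.1 -0.5  0.2] t 10.1333 q6 -0.0 w 0.06742477062197574
(0.515, 0.134, 0.012) [273. 223.]
(0.515, 0.175, 0) [272. 149.]
(0.515, 0.112, 0.012) [274. 257.]
(0.5, 0.134, 0.012) [247. 223.]
(0.515, 0.12, 0.04) [273. 267.]
```

View pics/t4.png

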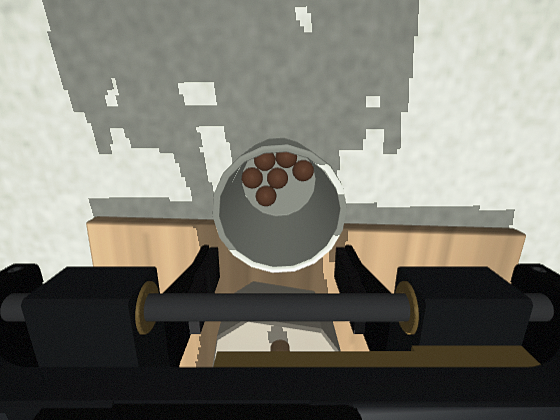

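The wrist view shows the cup has rocked back upright on the bench by the board, with all six pellets still in it. The rim is centred at px (280,207) and the floor at about (278,180). I'll compute its pose and check the mould's dowel, seen at px (280,345).

```bash
cat >> h.py <<'E'
def pix(m,u,v,z):
    r=m['R'].T@np.array([(u-m['cx'])/m['fx'],(v-m['cy'])/m['fy'],1]);c=-m['R'].T@m['t'];return (c+r*(z-c[2])/r[2]).round(4)
E
python3 -c "
from h import *
m=cams.camera_model('wrist')
print('rim',pix(m,280,207,.064),'floor',pix(m,278,181,.004),'dowel',pix(m,280,344,.062), M+U*.064)
X=pix(m,280,207,.064); to(X[0],X[1],.012,-1)
"
```

```text
rim [0.5188 0.1594 0.064 ] floor [0.5183 0.157  0.004 ] dowel [0.5179 0.0913 0.062 ] [0.51420559 0.08184469]
pos [0.5156 0.1122 0.0177] shift [0.0472 0.0025 0.0062] spin 0.1 F [ 0.1 -0.1 -0. ] t 10.1833 q6 -0.0 w 0.06864600340514279
```

Call:
servo_tool(moves="0 0.002 0 0 0.085;0 0.002 0 0 0.085;0 0.002 0 0 0.085;0.02 0.002 0 0 0.085;0.035 0.002 0 0 0.085;0.046 0.002 0.006 0 0.085;0.046 0.002 0.012 0 0.085;0.046 0.002 0.012 0 0.07;0.046 0.002 0.012 0 0.06;0.046 0.002 0.012 0 0.05", grip_force=3)

```text
time: 11.02
position: [0.5181, 0.1576, 0.0058]
tool_rot: [0.713, 0.701, 0.003, -0.004]
ft_force: [0.5, 0.3, -1.0]
grip_width: 0.0722
grip_force: 0.0
```

Call:
servo_tool(moves="0 0 0 0 0.045;0 0 0 0 0.045;0 0 0 0 0.045;0 0 0 0 0.045;0 0 0 0 0.045;0 0 0 0 0.045")

```text
time: 11.52
position: [0.5181, 0.1581, 0.0062]
tool_rot: [0.713, 0.701, 0.003, -0.004]
ft_force: [-1.2, -1.0, 1.5]
grip_width: 0.0514
grip_force: 3.0
```

```bash
python3 -c "
from h import *
to(.5186,.112,.016,-1)
"
```

```text
pos [0.5181 0.1581 0.0062] shift [-0.0459  0.0013 -0.0102] spin 0.0 F [-1.2 -1.   1.5] t 11.5167 q6 0.09 w 0.051387744274194305
```

Call:
servo_tool(moves="-0.005 0.001 -0.002 0 0.045;-0.01 0.001 -0.005 0 0.045;-0.016 0.001 -0.008 0 0.045;-0.022 0.001 -0.01 0 0.045;-0.028 0.001 -0.0105 0 0.045;-0.034 0.001 -0.0105 0 0.045;-0.04 0.001 -0.0105 0 0.045;-0.046 0.001 -0.0105 0 0.045;-0.051 0.001 -0.0105 0 0.045;-0.051 0.001 -0.0105 0 0.045")

```text
time: 12.35
position: [0.5189, 0.1063, 0.0163]
tool_rot: [0.713, 0.701, 0.004, -0.003]
ft_force: [0.7, 0.9, 0.2]
grip_width: 0.0518
grip_force: 3.0
```

Call:
servo_tool(moves="0 0 0 0 0.04;0 0 0 0 0.04;0 0 0 0 0.04;0 0 -0.02 0 0.04;0 0 -0.05 0 0.04;0 0 -0.08 0 0.04;0 0 -0.08 0 0.04", grip_force=25)

```text
time: 12.93
position: [0.5213, 0.1064, 0.1004]
tool_rot: [0.713, 0.701, 0.006, -0.0]
ft_force: [1.7, -0.5, -2.6]
grip_width: 0.0509
grip_force: 25.0
```

```bash
python3 -c "
from h import *
import cv2
ml(.04,.075)
m=cams.camera_model('wrist')
w=cams.camera('wrist');cv2.imwrite('pics/w5.png',w)
s=cams.camera('side');c=cams.camera('scene')
cv2.imwrite('pics/t5.png',np.hstack([w,np.vstack([cv2.resize(s[170:310,220:360],(240,210)),cv2.resize(c[140:246,280:360],(240,210))])]))
print('small dowel',proj(m,np.append(M+U*.064,.062)),'big',proj(m,np.append(M-U*.064,.062)))
"
```

```text
pos [0.5213 0.1064 0.1004] shift [-0.0485 -0.0111  0.0248] spin 10.0 F [ 1.7 -0.5 -2.6] t 12.9333 q6 -0.01 w 0.05088730810806966
small dowel [265.28510668 267.40892796] big [240.75673276 400.50889699]
```

View pics/t5.png

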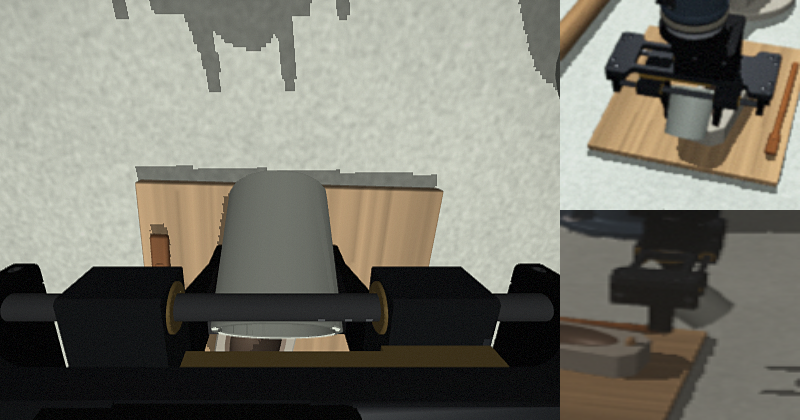

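```bash
python3 -c "
from h import *
m=cams.camera_model('wrist');p,R=tool()
print(m['fx'])
# unknown base centre y,z, tilt
def f(v):
    y,z,t=v; ax=np.array([0,-np.sin(t),np.cos(t)]); up=np.array([0,np.cos(t),np.sin(t)]); ex=np.array([1,0,0]); b=np.array([p[0],y,z]); r=b+.064*ax
    return [proj(m,b+.0245*up)[1]-170, proj(m,r)[1]-330, proj(m,r+.027*ex)[0]-proj(m,r-.027*ex)[0]-128*np.sign(1)*np.sign(proj(m,r+.027*ex)[0]-proj(m,r-.027*ex)[0]),
     proj(m,r+.027*up)[1]-323]
for t0 in(1,1.3,1.57):
    r=least_squares(f,[p[1]+.04,.1,t0]);print(r.x,np.degrees(r.x[2]),r.fun.round(1))
    y,z,t=r.x;print('dist of tcp ahead of base along axis',(np.array([0,-np.sin(t),np.cos(t)])@(np.array([p[0],p[1],p[2]+.019])-np.array([p[0],y,z]))), 'perp',(np.array([0,np.cos(t),np.sin(t)])@(np.array([p[0],p[1],p[2]+.019])-np.array([p[0],y,z]))))
"
```

```text
308.4186085192837
[0.1485028  0.10684106 0.81177943] 46.51153502025638 [ 0. -0.  0.  0.]
dist of tcp ahead of base along axis 0.03610076677976754 perp -0.023231128443859526
[0.1485028  0.10684106 0.81177943] 46.51153502337578 [ 0. -0.  0.  0.]
dist of tcp ahead of base along axis 0.03610076678180995 perp -0.02323112844366357
[0.1485028  0.10684106 0.81177943] 46.51153502823682 [ 0. -0.  0.  0.]
dist of tcp ahead of base along axis 0.036100766785022886 perp -0.02323112844284743
```

The last view shows the cup held firmly at roughly 50°, with the foot toward +y. I'll press its lower wall down on the small dowel with a light grip to tilt it further, then clamp again.

Call:
servo_tool(moves="-0.025 -0.004 0 0 0.04;-0.046 -0.007 0 0 0.04;-0.046 -0.007 0.015 0 0.04;-0.046 -0.007 0.028 0 0.04;-0.046 -0.007 0.028 0 0.04")

```text
time: 13.5
position: [0.5075, 0.0605, 0.0643]
tool_rot: [0.713, 0.701, 0.001, -0.007]
ft_force: [-0.2, 0.2, -1.9]
grip_width: 0.0509
grip_force: 25.0
```

Call:
servo_tool(moves="0 0 0 0 0.045;0 0 0.003 0 0.045;-0.003 0 0.006 0 0.045;-0.006 0 0.009 0 0.045;-0.009 0 0.012 0 0.045;-0.012 0 0.015 0 0.045;-0.015 0 0.016 0 0.045;-0.015 0 0.017 0 0.045", grip_force=4)

```text
time: 14.17
position: [0.5105, 0.0452, 0.0504]
tool_rot: [0.713, 0.701, 0.003, -0.003]
ft_force: [-0.9, -1.6, 5.2]
grip_width: 0.0516
grip_force: 6.7
```

```bash
python3 -c "
from h import *
import cv2
to(.514,.045,.054,-1)
w=cams.camera('wrist');cv2.imwrite('pics/w6.png',w)
g=cv2.cvtColor(w,cv2.COLOR_BGR2GRAY).astype(int)
for r in range(60,345,12):print(r,' '.join('%3d'%v for v in g[r,180:380:10]))
"
```

```text
pos [0.5105 0.0452 0.0504] shift [-0.0001  0.0035 -0.0036] spin 0.0 F [-0.9 -1.6  5.2] t 14.1667 q6 -0.13 w 0.051634111470573896
60 135 131 132 131 135 135 134 125 130 129 130 131 130 134 138 127 133 137 132 129
72 134 133 132 130 131 139 133 133 134 129 131 128 136 132 130 132 215 225 225 132
84 135 135 132 141 132 134 135 133 131 136 131 132 138 136 136 114 224 224 231 140
96 132 137 128 128 130 138 135 137 133 132 132 138 134 137 134 128 131 136 134 133
108 100 105 108 110 104 108 101  98 109 106  99 100 101  96  94  99 118 137 146 134
120 193  97 107 109 104 109 102 101 111 109 104 103 106 100 181 187 178 176 184 174
132 194 180 106 111 127 109 102 100 110 110 105 101 104  99 188 185 178 176 182 177
144 195 182 198 108 105 107 100 101 112 108 104 103 106  97 106 185 176 179 178 181
156 192 182 182 110 106 108 105 101 112 109 101 104 103  99 107 185 177 183 176 180
168 193 184 183 109 104 107 102 103 115 107 101 102 107  98 108 183 174 182 169 185
180 190 187 183 182 105 116 129 136 140 141 141 139 140 126 161 119 172 182 175 187
192 190 187 181 181 104 117 131 133 141 142 141 142
[... 340 characters left out ...]
 136 125 112 181 185 181 181
252 185 192 180 100 106 124 132 137 141 141 144 141 138 136 127 112  35 190 181 178
264 184 192 181  12 111 123 132 138 139 144 142 141 136 134 127 114   5 189 185 175
276  11 191  14  10 114 122 132 138 140 143 144 140 138 133 129 116  12  13 187 185
288  51  17   8  13 116 126 132 137 141 142 144 140 138 135 125 116  14   7  14  71
300  45  48  47  46  44  43  48  45  47  45  45  47  44  46  47  47  44  48  43  47
312  58  53  53  55  52  54  54  56  51  55  52  53  51  54  53  51  55  54  50  55
324  28   8   8  61 121 127 137 136 143 143 143 141 137 134 124 118 134   9   7  12
336  19   8   5 201 119 129 135 140 140 142 141 141 138 134 126 119 125  12   2  16
```

```bash
python3 -c "
from h import *
import cv2
g=cv2.cvtColor(cv2.imread('pics/w6.png'),cv2.COLOR_BGR2GRAY).astype(int)
print('col280',g[168:184,280]);print('col232',g[168:186,232]);print('col275 low',g[336:372,275])
for r in(178,188,240,326,340):print(r,[ (c,g[r,c]) for c in list(range(208,232,2))+list(range(318,346,2))])
m=cams.camera_model('wrist');p,R=tool()
for th in(60,70,80,90):
  t=np.radians(th);ax=np.array([0,-np.sin(t),np.cos(t)]);up=np.array([0,np.cos(t),np.sin(t)])
  for L,pz in((44,.038),(53,.047),(40,.03)):
    P=p+[0,0,pz];b=P-ax*L/1000;r=P+ax*(.064-L/1000)
    print(th,L,'base up',proj(m,b+.0245*up).round(0),'rim up',proj(m,r+.027*up).round(0),'rim c',proj(m,r).round(0),'w',proj(m,b+[.0245,0,0])[0].round()-proj(m,b-[.0245,0,0])[0].round())
"
```

```text
col280 [101 103 102 100 133 141 142 141 142 144 143 142 141 142 142 143]
col232 [109 109 109 108 109 110 108 108 110 111 113 119 121 118 118 120 117 118]
col275 low [142 140 141 143 140 140 142 141 143 141 141 141 141 145 150  87  52  62
  61  59  61  58  60  60  61  60  61  61  62  63  57  23  10  15  15  15]
178 [(208, np.int64(178)), (210, np.int64(188)), (212, np.int64(104)), (214, np.int64(108)), (216, np.int64(106)), (218, np.int64(104)), (220, np.int64(102)), (222, np.int64(105)), (224, np.int64(103)), (226, np.int64(103)), (228, np.int64(104)), (230, np.int64(109)), (318, np.int64(164)), (320, np.int64(155)), (322, np.int64(131)), (324, np.int64(107)), (326, np.int64(106)), (328, np.int64(194)), (330, np.int64(184)), (332, np.int64(182)), (334, np.int64(182)), (336, np.int64(178)), (338, np.int64(176)), (340, np.int64(173)), (342, np.int64(175)), (344, np.int64(177))]
188 [(208, np.int64(173)), (210, np.int64(180)), (212, np.int64(190)), (214, np.int64(107)), (216, np.int64(105)), (218, np.int64(106)), (220, np.int64(100)), (222, np.int64(96)), (224, np.int64(104)), (226, np.
[... 2237 characters left out ...]
ase up [272. 198.] rim up [274. 354.] rim c [275. 341.] w 94.0
70 44 base up [272. 201.] rim up [274. 368.] rim c [275. 341.] w 103.0
70 53 base up [271. 183.] rim up [274. 363.] rim c [274. 335.] w 109.0
70 40 base up [272. 205.] rim up [274. 363.] rim c [275. 338.] w 98.0
80 44 base up [271. 213.] rim up [274. 375.] rim c [275. 338.] w 109.0
80 53 base up [271. 195.] rim up [274. 372.] rim c [274. 333.] w 116.0
80 40 base up [272. 216.] rim up [275. 369.] rim c [275. 334.] w 102.0
90 44 base up [271. 229.] rim up [275. 379.] rim c [275. 333.] w 114.0
90 53 base up [270. 213.] rim up [274. 380.] rim c [275. 330.] w 125.0
90 40 base up [272. 232.] rim up [275. 371.] rim c [275. 329.] w 107.0
```

```bash
python3 -c "
from h import *
import cv2
a=cv2.imread('pics/scene0.png');b=cams.camera('scene');s=cams.camera('side');s0=cv2.imread('pics/side0.png')
def tm(a,b,x,y,w,h,n):
    t=a[y:y+h,x:x+w];S=b[y-8:y+h+8,x-8:x+w+8]
    r=cv2.matchTemplate(S,t,cv2.TM_CCOEFF_NORMED);_,v,_,l=cv2.minMaxLoc(r)
    k=r[l[1],max(l[0]-1,0):l[0]+2];print(n,l[0]-8,l[1]-8,round(v,3),k.round(3),r[max(l[1]-1,0):l[1]+2,l[0]].round(3))
tm(a,b,246,193,26,24,'sc left corner');tm(a,b,296,200,20,26,'sc right end');tm(a,b,250,205,60,20,'sc front')
tm(s0,s,300,200,40,22,'side far end');tm(s0,s,282,245,40,30,'side near end')
ml(.027,.058)
"
```

```text
sc left corner -2 0 0.931 [0.838 0.931 0.897] [0.903 0.931 0.632]
sc right end -2 0 0.519 [0.464 0.519 0.492] [0.427 0.519 0.411]
sc front -2 0 0.545 [0.526 0.545 0.528] [0.482 0.545 0.433]
side far end 8 7 0.121 [0.114 0.121] [0.11  0.121 0.115]
side near end 1 -2 0.621 [0.597 0.621 0.568] [0.618 0.621 0.61 ]
pos [0.5105 0.0457 0.0506] shift [-0.0001 -0.0033 -0.0074] spin 9.9 F [-0.6 -0.6  0.7] t 14.3167 q6 -0.13 w 0.05154828528809519
```

Call:
servo_tool(moves="0 0 -0.004 0 0.045;0 -0.001 -0.009 3 0.045;0 -0.003 -0.009 6 0.045;-0.001 -0.004 -0.009 10 0.045;-0.003 -0.004 -0.009 10 0.045;-0.005 -0.004 -0.009 10 0.045", grip_force=20)

```text
time: 14.82
position: [0.5065, 0.0409, 0.0596]
tool_rot: [0.771, 0.637, 0.003, -0.004]
ft_force: [-0.0, -0.2, -1.6]
grip_width: 0.051
grip_force: 20.0
```

```bash
sed -i 's/^M=np.array(\[.5021,.0190\])/M=np.array([.5012,.0146])/' h.py; python3 -c "
from h import *
ml(.027,.053)
import cv2
g=cv2.cvtColor(cams.camera('wrist'),cv2.COLOR_BGR2GRAY).astype(int)
print(g[150:250,276][::2]);print(g[330:360,276])
"
```

```text
pos [0.5065 0.0409 0.0596] shift [ 0.0001 -0.0003  0.0066] spin 0.1 F [-0.  -0.2 -1.6] t 14.8167 q6 0.03 w 0.05101527718859174
[ 99  99 101  99 101  97  98  84  81  80  96 142 140 140 143 138 141 142
 141 140 141 138 139 140 141 140 141 141 140 141 143 140 140 141 141 140
 141 141 140 142 142 142 142 141 141 142 142 144 141 142]
[139 142 141 141 142 142 140 142 143 142 140 140 140 140 140 140 141 140
 140 142 151  86  54  59  60  57  59  62  58  57]
```

Call:
servo_tool(moves="0 0 0.003 0 0.045;0 0 0.006 0 0.045;0 0 0.008 0 0.045;0 0 0.008 0 0.051;0 0 0.008 0 0.0515;0 0 0.008 0 0.0519;0 0 0.008 0 0.0523;0 0 0.008 0 0.0527;0 0 0.008 0 0.0531;0 0 0.008 0 0.0535", grip_force=4)

```text
time: 15.7
position: [0.5066, 0.0411, 0.0515]
tool_rot: [0.771, 0.636, 0.003, -0.004]
ft_force: [0.6, 0.3, -0.4]
grip_width: 0.0534
grip_force: 0.0
```

```bash
cat > look.py <<'E'
from h import *
import cv2,sys
w=cams.camera('wrist');cv2.imwrite('pics/%s.png'%sys.argv[1],w)
h=cv2.cvtColor(w,cv2.COLOR_BGR2HSV)
mk=((h[...,0]<14)&(h[...,1]>110)&(h[...,2]>40)&(h[...,2]<160)).astype(np.uint8)
n,l,s,c=cv2.connectedComponentsWithStats(mk)
print('brown',[(s[i][4],c[i].round(0).tolist()) for i in range(1,n) if s[i][4]>25])
g=cv2.cvtColor(w,cv2.COLOR_BGR2GRAY).astype(int)
print(g[100:360:4,276])
ml(.027,.053)
E
python3 look.py w7
```

```text
brown [(np.int32(1294), [143.0, 221.0])]
[105 107 108 106 105 104 104 105 102 104 103 104 102 102 102 102 105  82
  83  80 118 119 119 119 104  65  78  70 120 119 118 119 117 118 119 119
 119 119 118 119 119 117 118 120 119 120 140 133 255  40  49  53  54  55
  57  16 245 245 244 244 243 243 243  41  61]
pos [0.5066 0.0411 0.0515] shift [ 0.     -0.0003 -0.0015] spin -0.0 F [-0.1  0.4  0.2] t 15.75 q6 0.03 w 0.05343984016932443
```

```bash
python3 -c "
import cv2
w=cv2.imread('pics/w7.png');h=cv2.cvtColor(w,cv2.COLOR_BGR2HSV);g=cv2.cvtColor(w,cv2.COLOR_BGR2GRAY)
for r in range(120,352,6):print(r,''.join(('w' if h[r,c,1]>70 and g[r,c]>70 else 'b' if h[r,c,1]>70 and g[r,c]>30 else '#' if g[r,c]<30 else ':' if g[r,c]<70 else '-' if g[r,c]<112 else '+' if g[r,c]<150 else 'o' if g[r,c]<200 else '@') for c in range(150,400,3)))
"
```

```text
120 wwwwwwwwwwwwwwwwwwwwwwwwwwwwwwwwwwwwwwwwwwwwwwwwwwwwwwwwwwwwwwwwwwwwwwwwwwwwwwwwwwww
126 wwwwwwwwwwwwwwwwwwwwwwwwwwwwwwwwwwwwwwwwwwwwwwwwwwwwwwwwwwwwwwwwwwwwwwwwwwwwwwwwwwww
132 wwwwwwwwwwwwwwwwwwwwwwwwwwwwwwwwwwwwwwwwwwwwwwwwwwwwwwwwwwwwwwwwwwwwwwwwwwwwwwwwwwww
138 wwwwwwwwwwwwwwwwwwwwwwwwwwwwwwwwwwwwwwwwwwwwwwwwwwwwwwwwwwwwwwwwwwwwwwwwwwwwwwwwwwww
144 wwwwwwwwwwwwwwwwwwwwwwwwwwwwwwwwwwwwwwwwwwwwwwwwwwwwwwwwwwwwwwwwwwwwwwwwwwwwwwwwwwww
150 wwwwwwwwwwwwwwwwwwwwwwwwwwwwwwwwwwwwwwwwwwwwwwwwwwwwwwwwwwwwwwwwwwwwwwwwwwwwwwwwwwww
156 wwwwwwwwwwwwwwwwwwwwwwwwwwwwwwwwwwwwwwwwwwwwwwwwwwwwwwwwwwwwwwwwwwwwwwwwwwwwwwwwwwww
162 wwwwwwwwwwwwwwwwwwwwwwwwwwwwwwwwwwwwwwwwwwwwwwwwwwwwwwwwwwwwwwwwwwwwwwwwwwwwwwwwwwww
168 wwwwwwwwwwwwwwwwwwwwwwwwwwwwwwwwww--------------------wwwwwwwwwwwwwwwwwwwwwwwwwwwwww
174 wwwwwwwwwwwwwwwwwwwwwwwwwwwwwwww------------------------wwwwwwwwwwwwwwwwwwwwwwwwwwww
180 wwwwwwwwwwwwwwwwwwwwwwwwwwwwww---+++++++++++++++++++++++--wwwwwwwwwwwwwwwwwwwwwwwwww
186 wwwwwwwwwwwwwwwwwwwwwwwwwwww---+++++++++++++++++++++++++++--wwwwwwwwwwwwwwwwwwwwwwww
192 wwwwwwwwwwwwwwwwwwwwwwwwwww-
[... 1670 characters left out ...]
:::::::::::::::::::::::::::::::::::::::::::::::::::::::::::::::::::::::bbw###
312 ####wwb::::::::::::::::::::::::::::::::::::::::::::::::::::::::::::::::::::::::bw###
318 ####wwb:::::::::::::::::::::::::::::::::::::::::::::::::::::::::::::::::::::::bbw###
324 ####bwbbbb#########:::#www+@+ooo@@@@@@@@@@@@@@@@@@@@@@@@@@ooow##############bbbbw###
330 #####wbbb##########::::wwww@-ooo@@@@@@@@@@@@@@@@@@@@@@@@@@o+owb##############bbw####
336 ###################wwwwwwww@@+oo@@@@@@@@@@@@@@@@@@@@@@@@@@ooowwwww##################
342 ###################wwwwwwww@@oooo@@@@@@@@@@@@@@@@@@@@@@@@@o@owwwwww#################
348 #:################wwwwwwwww@@@ooo@@@@@@@@@@@@@@@@@@@@@@@@@@@wwwwwwwb##########bbbbbb
```

```bash
python3 -c "
from h import *
m=cams.camera_model('wrist')
for lx in(.078,.064,.048,.03,0,-.03):
    print(lx,[proj(m,np.array([*(M+U*lx),z])).round(0) for z in(.05,.062,.1)])
p,R=tool();print('tcp',proj(m,p),proj(m,p+[0,0,.03]))
import cv2
s=cams.camera('side');c=cams.camera('scene');cv2.imwrite('pics/s7.png',s);cv2.imwrite('pics/c7.png',c)
def show(w,r0,r1,c0,c1,st):
    h=cv2.cvtColor(w,cv2.COLOR_BGR2HSV);g=cv2.cvtColor(w,cv2.COLOR_BGR2GRAY)
    for r in range(r0,r1,st*1):print(r,''.join('b' if h[r,k,1]>70 and g[r,k]<75 else 'w' if h[r,k,1]>70 else '#' if g[r,k]<35 else ':' if g[r,k]<70 else '-' if g[r,k]<105 else '+' if g[r,k]<140 else 'o' if g[r,k]<190 else '@' for k in range(c0,c1)))
show(s,200,275,255,350,2)
show(c,165,225,240,325,2)
"
```

```text
0.078 [array([274., 175.]), array([274., 180.]), array([273., 200.])]
0.064 [array([274., 200.]), array([274., 206.]), array([273., 233.])]
0.048 [array([274., 227.]), array([274., 235.]), array([273., 269.])]
0.03 [array([274., 255.]), array([274., 265.]), array([273., 306.])]
0 [array([274., 300.]), array([274., 312.]), array([274., 362.])]
-0.03 [array([274., 340.]), array([274., 354.]), array([274., 411.])]
tcp [274.59739591 261.24230435] [274.229582  289.0742072]
200 @@@@@@@@@@o::::::::::-::::#wwwwww##:::::::--#bbb##bbbb###bbb#bbbbbbb#b#bbb:#bbbbbbwwwwwwwoo@@@@
202 @@@@@@@@@-:::--+::::::::::wwwwww#b###bbb##::#b##b#bbbb:##b##b##bbbbbbb#bb#bbbbb##bwwwwwwwwwwwww
204 @@@@@@@@@::::::-::::::::::-----##b#b#bbb###bbbbbbbbbbb##b#bb#bbbbbbb#bb#bb#b###bb:-wwwwwwww----
206 @@@@@@@@o:bbb#:::::::#bbbbb#:::::-:--::##b##b#b##bbbb#bbb###b#bbbbbb###bbbbb#bbbb#::------:::::
208 @@@@@@@owb#bbbb####bbbbwww###bbbb###:::----:bbbbb#bb#b#bbbbbbb#b#bb##b#bb#bbbbbb#:-::-:::--::-:
210 @@@@@@owwwbb###bb###bwwwwwbbbbbbbbb#bb#b####bbb#bbbbbbbbbb#bbbbbbbb#bbbb#bb#bbb##:--::::-:::--:
212 @@@@@owwwwwwb##b::##bww
[... 5172 characters left out ...]
--------------------------++-::::###:::::::::::::::::::wbbwwwwwwbbwbbb
211 wwwwwwwwwwww-------------------------------------+------:-:::-::::::::bbbbbbbbbbbbbbb
213 wwwwwwwwwwwww-------------------------------------------------::::::::bbbbbbbbbbbbbbb
215 wwwwwwwwwwwwwwwwwwwbw--------------------------------------:::::::::::bbbbbbbbbbbbbbb
217 wwwwwwwwwwwwwwwwwwwwwwwwwwwww------------------------------::::::::::bbbbbbbbbbbbbbb:
219 wwwwwwwwwwwwwwwwwwwwwwwwwwwwwwwwwwwwww---------------------:::::::::bbbbbbbbbbbbbbbb:
221 wwwwwwwwwwwwwwwwwwwwwwwwwwwwwwwwwwwwwwwwwwwww--------------:::::::bbbbbbbbbbbbbbbbb::
223 wwwwwwwwwwwwwwwwwwwwwwwwwwwwwwwwwwwwwwwwwwwwwwwwwwwww------::::::bbbbbbbbbbbbbbbbbb::
```

Call:
servo_tool(moves="0 0 0 0 0.045;0 0 0 0 0.045;0 0 0 0 0.045;0 0 -0.02 0 0.045;0 0 -0.05 0 0.045;0.03 0 -0.05 0 0.045;0.06 0 -0.05 0 0.045;0.09 0 -0.05 -3 0.045;0.12 0 -0.05 -7 0.045;0.135 0 -0.05 -10 0.045", grip_force=12)

```text
time: 16.68
position: [0.5317, 0.1758, 0.1027]
tool_rot: [0.711, 0.703, 0.004, -0.004]
ft_force: [0.1, -0.2, -1.2]
grip_width: 0.051
grip_force: 11.7
```

```bash
cat > fitcup.py <<'E'
from h import *
import cv2
def show(w,r0,r1,c0,c1,st,sc):
    h=cv2.cvtColor(w,cv2.COLOR_BGR2HSV);g=cv2.cvtColor(w,cv2.COLOR_BGR2GRAY)
    for r in range(r0,r1,st):print(r,''.join('b' if h[r,k,1]>70 and g[r,k]<75 else 'w' if h[r,k,1]>70 else '#' if g[r,k]<35 else ':' if g[r,k]<70 else '-' if g[r,k]<105 else '+' if g[r,k]<150 else 'o' if g[r,k]<190 else '@' for k in range(c0,c1,sc)))
E
python3 -c "
from fitcup import *
to(.515,.165,.006,-1)
w=cams.camera('wrist')
show(w,120,380,170,390,7,4)
"
```

```text
pos [0.5317 0.1758 0.1027] shift [-0.012  -0.0165  0.0966] spin 0.3 F [ 0.1 -0.2 -1.2] t 16.6833 q6 0.12 w 0.05096958685586962
120 oooooo@oooooooooo+--+++---oooooooooo@ooooooooooooooooo@
127 ooooooooooooooooooooooooo@ooooooooooooooooooooooooooooo
134 ooooooooooooooooo@ooooooo@ooooooooooooooooooooooooooooo
141 oooooooooo@ooooooo@@oooo@oooooooooooo@ooooooooooooooooo
148 ooooooooooooooooooooooooooooooooooooooooooooooooooooooo
155 ooooooooooooooooooooooooo@@oooooooooooooooooooooooo@ooo
162 ooooooooooooooooooooooooo@oooooooooooooo@oooo@ooooooooo
169 oooooooooooooooooo@oooooooooooooooooooooooooooooooooooo
176 oooooooooooooooo@oooooooooooooooooooooo@ooooooooooo@ooo
183 ooooooooooooooooooooooooooooooooooooooooooooooooooooooo
190 ooooooooooooooooooooooo@oooooooooooooo@oooooooooooooooo
197 ooooooooooooooooooooooo@oooooooooooo@oooooooooooooooo@o
204 ooooooooooooooooooooooooooooooooooooooooooooooooooooooo
211 oooooooooooooooooooooo@@+-+--+@ooo@oooooooooo@o@ooooooo
218 oooooooooooooooooo+----------------oooooooooooooooooooo
225 oooooooooooooooo---------------------ooooo@oooooooooooo
232 ooooooooo
[... 606 characters left out ...]
####::##:##::###:#:::::#::::#::##:::##bb
309 b:::#::::::::::::::::::::::::::::::::::::::::::::::::bw
316 bb:::::::::::::::::::::::::::::::::::::::::::::::::::bw
323 bbbbbbbb#b:::b::++ooooo@@@@@@@@@@@oooo+-w#b#bbbb##bbbbb
330 bbbb#bbbb#:::w:-++ooooo@@@@@@@@@@ooooo+-w###bbbbb##bbbb
337 bbb#b#b###wwbooo-+ooooo@@@@@@@@@@ooooo+wwwww#bb#b#b##bb
344 b#bbbbb#bbwwwoooo+oooooo@@@@@@@@@ooooo+wwwwwwb#bb###bbb
351 b##bbbbbbwbbb----------+++++++++++----wwwwwwwbbbbbbbbbb
358 #bbbbbbbbbbbbbbbbbbbbbbbbbbbbbbbbbbbbbbbbbbbbbbbbbbbbbb
365 ##bbbbbbbbbbbbbbbbbbbbbbbbbbbbbbbbbbbbbbbbbbbbbbbbbbbbb
372 #b#bbbbbbbbbb#bbb##b##b##bb####b#b##b#bbb##b#######bb##
379 #bb###b#b#####b#bb###b##b##bbbb#b####bb####bbb##b#b####
```

```bash
python3 -c "
from fitcup import *
F=[]
for i in range(6):
    s=cams.camera('side' if i%2 else 'scene');F.append(get_obs()['ft_force'][2])
    if i%2: S=s
    else: C=s
print(np.round(F,2),np.mean(F))
cv2.imwrite('pics/s8.png',S);cv2.imwrite('pics/c8.png',C)
a=cv2.imread('pics/side0.png')
def hs(w,r0,r1,c0,c1):
    for r in range(r0,r1,2):print(r,' '.join('%3d'%int(w[r,k,2]) for k in range(c0,c1,2)),'|',' '.join('%3d'%int(a[r,k,2]) for k in range(c0,c1,2)))
hs(S,208,258,292,332)
"
```

```text
[-2.06 -0.98 -1.24 -0.1  -1.41 -1.31] -1.1831840284714261
208  27  18  53  83  68  20  41  39  29  35  37  41 207 200 206 214 207 202 210 204 | 167 150 163 164 170 159 164 162 167 181 163 162 158 164 177 179 165 168 175 168
210  50  83  83  64  34  20  37  19  36  33  25  97 207 199 170 144 133 202 204 206 | 146 156 168 167 171 162 163 161 171 154 165 161 163 168 166 153 166 171 170 167
212  81  76  52  42  26  13  27  15  39  33  21 138 203 202 100 100  96 203 197 196 | 147 161 164 172 161 164 165 163 169 169 169 164 164 158  91 117 116 162 162 170
214  54  30  55  45   0  11   8  19  32  38  15 143 206 203 168  94  89 203 202 198 | 151 167 169 173 157 162 159 167 161 163 164 169 164 151  58  78  97 162 165 162
216  68  77  47   8   3  15   0  31  32  38   6 160 178 162 163  84 171 202 198 200 | 158 167 170 168 159 163 164 170 162 164 165 165 165 169  79  72 144 163 162 161
218  70  20   8   0   1   9  16  37  37  27   5  58  48  47  55 110 192 201 199 200 | 168 165 174 160 160 166 162 159 163 166 160 146 129 123  52  69 165 162 163 162
220   8   7  14  14   8   2  23  33  36  27   
[... 2407 characters left out ...]
 162 161 164  67  55  74  75  68 106
250  24  13  23  12  13   8  10  18  16  17  25  65  68  72  70  63  69  66  62  62 | 162 160 161 161 109 109 165 162 156 157 158 157 161 125  49  60  82  74  71 152
252 165 173 176  22  17  11  14   8  14   5  13  10  44  74  64  65  68  59  63  62 | 162 160 158 150  60  66 164 162 159 161 158 158 158  67  52  70  76  71 110 166
254 216 202 162   7  14  13  20  15  14  16  14  26  18  65  67  67  53  66  48  58 | 137 158 164 165  74  72 161 162 160 161 161 162 138  56  55  78  77  71 170 166
256 147 177  97   9  21  19  23   9  20  14   0  95  34  56  67  67  60  61  69  50 |  74  80 112 137  81 101 168 167 163 161 164 156  67  51  65  75  69  95 168 169
```

```bash
python3 -c "
from fitcup import *
t=cv2.imread('pics/t4.png');print('pellet col',t[176:182:2,272:282:3].tolist())
S=cv2.imread('pics/s8.png');C=cv2.imread('pics/c8.png');C0=cv2.imread('pics/scene0.png')
print('side');
for r in range(216,232):print(r,' '.join('%d,%d,%d'%tuple(S[r,k]) for k in range(312,326)))
print('scene')
for r in range(194,212):print(r,' '.join('%3d'%C[r,k,2] for k in range(254,304,2)),'|',' '.join('%3d'%C0[r,k,2] for k in range(254,304,2)))
"
```

```text
pellet col [[[43, 57, 88], [48, 64, 95], [51, 68, 99], [46, 61, 91]], [[42, 61, 87], [51, 65, 96], [53, 70, 99], [45, 59, 88]], [[40, 54, 84], [47, 62, 91], [48, 64, 93], [45, 62, 89]]]
side
216 6,6,6 64,72,74 139,152,160 165,181,193 149,165,178 136,150,165 133,149,162 143,157,170 138,152,163 64,73,75 75,79,84 118,128,130 157,172,171 169,182,184
217 5,2,3 39,45,45 87,96,111 105,118,133 83,93,108 69,80,91 67,78,90 72,84,97 79,86,101 65,73,86 97,112,124 141,156,168 183,197,204 185,200,203
218 7,0,5 14,17,21 43,50,58 52,62,72 33,40,48 35,42,50 35,38,47 35,42,53 35,46,55 44,50,61 84,95,110 131,149,164 169,183,192 186,198,203
219 0,0,0 8,14,15 29,33,41 35,43,55 37,42,51 38,44,55 37,46,56 35,43,54 35,39,49 30,37,47 41,48,56 96,109,122 150,165,179 174,189,195
220 8,0,2 11,17,20 31,37,42 35,44,50 42,48,60 42,51,61 44,50,62 44,47,55 36,42,53 31,37,47 28,35,39 57,63,76 111,127,143 159,174,184
221 0,0,0 11,10,14 29,35,45 40,48,57 38,46,55 44,53,62 44,50,62 36,44,54 35,40,50 29,38,45 25,32,42 41,50,57 95,111,122 150,166,179
222 8,6,7 16,17,21 37,47,56 40,48,59 42,50,61 47,57,70 40,49,61 38,47,53
[... 4259 characters left out ...]
80  80  80  81  81  79  85 105 106 106 108  97  82  80  74  75  83  79  84  99 103
209  83  85  82  84  85  85  86  86  85  83  82  82  95 111 112 113 113 110 109 108 109 108 108 106 108 |  92  79  80  79  80  80  81  81  82  81  78  78  86 101 107 107 109 107 107 104 105 105 104 103 101
210  84  84  85  83  85  84  86  87  86  85  83  84  83  81  95 110 111 109 108 107 107 107 107 106 106 |  94  80  79  79  79  79  81  82  81  82  79  80  79  77  84 102 105 107 104 103 102 103 103 103 102
211  84  84  85  86  85  84  84  85  86  85  85  83  85  83  82  81  93 108 107 110 109 108 107 107 107 |  90  80  80  79  80  81  80  81  82  81  81  79  80  81  78  77  82 100 104 103 104 104 104 103 102
```

```bash
python3 -c "
from fitcup import *
m=cams.camera_model('wrist');p,R=tool()
w=cams.camera('wrist');g=cv2.cvtColor(w,cv2.COLOR_BGR2GRAY)
for r in(225,239,260,288,326,334,342,347):print(r,' '.join('%d'%v for v in g[r,214:336:3]))
for nm,rt,rb in(('up',.027,.0245),('inv',.0245,.027)):
    for zc,rr in((p[2]-.0015+.064,rt),(p[2]-.0015,rb)):
        a=np.linspace(0,2*np.pi,73);P=np.array([proj(m,np.array([p[0]+rr*np.cos(t),p[1]+rr*np.sin(t),zc])) for t in a])
        print(nm,'z',zc.round(3),'cols',P[:,0].min().round(),P[:,0].max().round(),'rows',P[:,1].min().round(),P[:,1].max().round())
"
```

```text
225 171 175 176 178 185 188 158 85 89 87 87 90 88 89 87 88 89 87 87 87 88 88 89 89 88 86 87 87 87 90 89 89 87 88 91 181 178 189 178 188 184
239 95 97 102 86 89 87 88 86 88 88 90 89 89 89 87 90 86 87 91 89 88 88 88 90 87 89 85 88 87 87 87 88 89 88 89 86 87 104 182 181 180
260 5 3 80 89 88 88 88 87 88 88 88 87 86 90 88 87 89 90 87 89 88 89 90 89 88 90 89 90 90 91 87 88 88 88 87 139 142 76 15 18 9
288 6 9 6 8 105 81 85 86 169 170 171 177 181 186 190 195 199 204 208 208 209 215 215 211 210 207 204 201 195 192 189 126 92 91 90 159 137 122 2 3 7
326 44 47 6 80 58 76 93 133 145 154 163 171 176 180 187 189 192 198 203 207 209 207 208 208 208 202 196 197 193 190 187 180 176 171 166 150 137 122 143 157 4
334 73 76 79 163 155 155 164 115 141 151 162 170 174 181 183 187 191 194 202 205 208 208 208 207 207 201 195 194 191 188 185 181 172 167 163 153 134 116 138 138 123
342 75 77 67 157 154 157 157 154 137 146 156 168 173 178 183 187 190 195 200 204 205 206 206 207 206 200 196 193 192 189 185 179 176 168 161 149 135 138 136 136 132
347 74 80 86 154 154 154 154 154 137 146 156 166 174 177 183 186 188 192 198 204 205 205 205 208 205 200 194 194 192 191 186 180 172 167 161 150 141 136 135 136 133
up z 0.165 cols 205.0 342.0 rows 272.0 387.0
up z 0.101 cols 233.0 316.0 rows 221.0 296.0
inv z 0.165 cols 211.0 336.0 rows 278.0 382.0
inv z 0.101 cols 229.0 320.0 rows 217.0 299.0
```

```bash
python3 -c "
from fitcup import *
m=cams.camera_model('wrist');p,R=tool()
a=np.linspace(0,2*np.pi,73)
def disc(v):
    x,y,z,t=v; ax=np.array([0,-np.sin(t),np.cos(t)]);up=np.array([0,np.cos(t),np.sin(t)])
    return np.array([proj(m,np.array([x,y,z])+.0245*(np.cos(k)*np.array([1,0,0])+np.sin(k)*up)) for k in a])
def f(v):
    P=disc(v);return [P[:,0].min()-220,P[:,0].max()-324,P[:,1].min()-211,P[:,1].max()-291]
for t0 in(1.6,2.2,2.8):
    r=least_squares(f,[p[0],p[1]+.02,p[2]+.04,t0]);v=r.x;ax=np.array([0,-np.sin(v[3]),np.cos(v[3])])
    print((v[:3]-p).round(4),np.degrees(v[3]),r.fun.round(1),'rim rel tcp',(v[:3]-p+.064*ax).round(4))
"
```

```text
[-0.0006  0.0228  0.0296] 115.00879109535916 [-0. -0. -0.  0.] rim rel tcp [-0.0006 -0.0352  0.0026]
[-0.0006  0.0228  0.0296] 115.00879109535913 [-0. -0.  0.  0.] rim rel tcp [-0.0006 -0.0352  0.0026]
[-0.0006  0.0192  0.0312] 194.96885728875796 [0. 0. 0. 0.] rim rel tcp [-0.0006  0.0357 -0.0306]
```

The numbers show the cup held at about 115°, rim down and empty: it weighs 1.18 N and pellet-coloured blobs sit in the hollow. Next I lay it on the bench to re-grip near the rim.

Call:
servo_tool(moves="0.03 -0.01 0.01 0 0.045;0.064 -0.02 0.03 0 0.045;0.064 -0.02 0.06 0 0.045;0.064 -0.02 0.077 0 0.045;0.064 -0.02 0.077 0 0.045")

```text
time: 17.5
position: [0.5101, 0.2371, 0.0232]
tool_rot: [0.713, 0.701, 0.0, -0.005]
ft_force: [-0.5, -0.3, -1.8]
grip_width: 0.0501
grip_force: 11.7
```

Call:
servo_tool(moves="0 0 0.004 0 0.045;0 0 0.008 0 0.045;0 0 0.012 0 0.045;0 0 0.016 0 0.045;0 0 0.018 0 0.045;0 0 0.018 0 0.052;0 0 0.018 0 0.06;0 0 0.018 0 0.075;0 0 0.018 0 0.085;0 0 0.018 0 0.085", grip_force=3)

```text
time: 18.33
position: [0.5133, 0.2383, 0.0087]
tool_rot: [0.713, 0.701, 0.004, -0.003]
ft_force: [0.2, 0.6, -0.7]
grip_width: 0.0709
grip_force: 0.0
```

```bash
python3 -c "
from fitcup import *
to(.51,.215,.007,-1)
w=cams.camera('wrist')
show(w,120,380,170,390,7,4)
"
```

```text
pos [0.5133 0.2383 0.0087] shift [-0.0234 -0.0029  0.0015] spin 0.1 F [ 0.2  0.6 -0.7] t 18.3333 q6 0.24 w 0.07094939533747023
120 ++-@@@@@@@@@@@@@@@@@@@+++++++++@@@@@@+++++++++++++++@@@
127 +++++++++++++++++++++++++++++++++@@@@+++++++++++++++-++
134 +++++++++++++++++++++++++++++++++++++++++++++++++++++++
141 +++++++++++++++++++++++++++++++++++++++++++++++++++++++
148 ++++++-@@@@@@@@@@++++++++++++++++++++++++++++++++++@@@@
155 +++++++@@@@@@@@@@@+++++++++++++++++++++++++++++++++@@@@
162 +++++++@@@@@@@@@@+++++++++++++++++++++++++++++++++@@@@@
169 ++++++++@@@@@@@@@+++++++++++++++++++++++++++++++-oo@@@@
176 ++++++++@@@@@@@@@+++++++++++++++++++++++++++@@@@@@@@@@@
183 @++++++++@@@@@@@@+++++++++++++++++++++++++++@@@@@@@@@@@
190 @@+++++++@@@@@@@@+++++++++++++++++++++++++++-@@@@@@@@@@
197 @@@+++++++@@@@@@@+++++++++++++++++++++++++++-@@@@@@@@@@
204 @@@@++++++@@@@@@@@++++++++++++++++++++++++++-@@o@@@@@@@
211 @@@@++++++@@@@@@@+++++++++++++++++++++++++++-@@@@@@@@@@
218 @@@@@++++++@@@@@@+++++------------------+++++@@@@@@@@@@
225 @@@@@@+++++-@@@@@++------------------------++@@@@@@@@@@
232 @@@@@@@++
[... 606 characters left out ...]
::::::::::::::::::::::::::::::::::::::::
309 :::::::::::::::::::::::::::::::::::::::::::::::::::::::
316 :::::::::::::::::::::::::::::::::::::::::::::::::::::::
323 b##b:::b@@@@@@@@@@@+++ooooo@@@@@@@@@@@oooo+@@@#####b###
330 bb#b:::@@@@@@@@o@o@+++ooooo@@@@@@@@@@ooooo+@o@@####bbbb
337 b#b#+oo@@@@@@@@@@@@-++oooooo@@@@@@@@@oooo++@@@@@@@b###b
344 bbb#ooo@@o@oo@@oo@@-++oooooo@@@@@@@@@oooo++@@@@@@o-bb##
351 #bb@@@@@@@@@@@++++++-------+++++++++++----++--+++++bbbb
358 bb@@@@oo@@@@@bbbbbbbbbbbbbbbbbbbbbbbbbbbbbbbbbbbbbbbbbb
365 b#@@@@@@@@@@@bbbbbbbbbbbbbbbbbbbbbbbbbbbbbbbbbbbbbbbbbb
372 ##b####b####b##bb#b##bb#bbb######b##b#b######b###b##b##
379 ######b###b###b#######b###b#####b###b#########b###b##bb
```

Call:
servo_tool(moves="0 0 0 0 0.085;0 0.003 0 0 0.085;-0.005 0.006 0 0 0.085;-0.015 0.006 0 0 0.085;-0.026 0.006 0 0 0.085;-0.026 0.006 0 0 0.07;-0.026 0.006 0 0 0.06;-0.026 0.006 0 0 0.045;-0.026 0.006 0 0 0.045;-0.026 0.006 0 0 0.045", grip_force=3)

```text
time: 19.22
position: [0.5186, 0.2123, 0.0082]
tool_rot: [0.713, 0.701, 0.004, -0.003]
ft_force: [0.6, -0.2, -0.5]
grip_width: 0.0592
grip_force: 0.0
```

Call:
servo_tool(moves="0 0 0 0 0.045;0 0 0 0 0.045;0 0 0 0 0.045;0 0 -0.01 0 0.045;0 0 -0.025 0 0.045;0 0 -0.04 0 0.045;0 0 -0.06 0 0.045;0 0 -0.06 0 0.045;0 0 -0.06 0 0.045")

```text
time: 19.97
position: [0.5193, 0.2117, 0.0694]
tool_rot: [0.713, 0.701, 0.005, -0.003]
ft_force: [-0.4, -0.2, -1.5]
grip_width: 0.0539
grip_force: 3.0
```

```bash
python3 -c "
from fitcup import *
to(.51,.215,.007,-1)
w=cams.camera('wrist')
show(w,120,380,170,390,7,4)
"
```

```text
pos [0.5193 0.2117 0.0694] shift [ 0.0025 -0.0095  0.0624] spin 0.1 F [-0.4 -0.2 -1.5] t 19.9667 q6 0.19 w 0.05391611240900288
120 @@ooooooo@++++++++++++-++++++++++++o@@oo@@ooo@@@@o@@ooo
127 @oo@oo@@@@++++++++++++++++++++++++-oo@@@o@o@@@ooo@o@@oo
134 @oooo@o@@@-+++++++++++++++++++++++-@@@ooooo@@ooooo@@ooo
141 o@@@@@@@oooooo+++++++++++++++++-@@@ooo@ooo@@@o@@oo@oo@@
148 oo@o@o@o@@@@oo-+++-+++++++++++++@@@@oooooo@@@oooo@@o@@o
155 oo@@@@@@@@@@o@o++++++++++++-++++@ooooooooo@oo@ooo@oo@@@
162 @oo@@@o@@@@@@@@++++++++++++++-++@oo@@@@@@@o@@o@@oo@oo@o
169 oooo@ooo@oo@oo@o-+++++++++++++++@@@o@@oo@@@ooooooooo@oo
176 o@oooo@oo@oooo@@++++++++++++++++-o@@oooo@o@oooo@oooo@oo
183 oo@oo@o@ooo@ooo@o++++++++++-++++-ooooo@ooo@o@oo@ooooooo
190 oooooo@@@@o@@@@o@+++++++--+++++++ooo@oooo@@@@o@ooo@@@oo
197 ooo@o@o@@@ooo@oo@++++++++++++++++oo@@o@@@@@o@oooooooooo
204 @@@@@ooo@ooo@oooo-++++++++-++++++oooo@o@@@@oooo@@o@@@o@
211 oo@@@@oo@ooo@oooo@++++-++++++++++@oooooooo@o@@o@oo@oo@@
218 @@o@@oooo@oooooooo@++++--+++++++oooooo@@oooooo@oo@@oooo
225 ooo@ooooooo@ooooo@@@-o+++-::-oooooo@ooo@ooo@@oo@@oo@@@o
232 @@o@ooo@o
[... 606 characters left out ...]
:::##:::::::::#::##::#::##:::::::##::#:b
309 ::::::::::::::::::::::::::::::::::::::::::::::::::::::b
316 ::::::::::::::::::::::::::::::::::::::::::::::::::::::b
323 bbbb#bb#b:::#wwwwwww+oo-::::::-+o@wwwwwwww###bbb#bbbbbb
330 bbbb#b#bb:::wwwwwwwwwwwww++@o-wwbwwwwwwwwwb#bbbbbbb#bbb
337 bbbbbbbbbwwwwwwwwwwwwwwwwwwwwwwwbwwwwwwwwwwwwbbb#bbb##b
344 bbbbb#bb#wwwwwwwwwwwwwwwwwwwwwwwwwbwwwwwwwwwww#b#b##bb#
351 ###b#bbbwwwwwwbbbbbbbbbbbbbbbbbbbbbwwwwwwwwwwwbbbbbbbbb
358 ##bb#bbbbbbbbbbbbbbbbbbbbbbbbbbbbbbbbbbbbbbbbbbbbbbbbbb
365 ###bbbbbbbbbbbbbbbbbbbbbbbbbbbbbbbbbbbbbbbbbbbbbbbbbbbb
372 #bb#bbbbbbbb#bb##b##b###bb#bbbb###b#bb###b#bbbb#b#bbb##
379 #bb##b##bb###bbbb##bb#####bbbbbbb#####bb#b#bbb#bb###b##
```

The cup now hangs upright and empty: rim ellipse around px (277,280), floor visible, no pellets. I'll lower it to the bench.

Call:
servo_tool(moves="0 0 0.01 0 0.045;0 0 0.02 0 0.045;0 0 0.025 0 0.045;0 0 0.028 0 0.045;0 0 0.031 0 0.045;0 0 0.034 0 0.045;0 0 0.034 0 0.045")

```text
time: 20.6
position: [0.5183, 0.2118, 0.0333]
tool_rot: [0.713, 0.701, 0.003, -0.004]
ft_force: [-0.2, 0.1, -1.4]
grip_width: 0.0521
grip_force: 3.0
```

Call:
servo_tool(moves="0 0 0.002 0 0.045;0 0 0.004 0 0.045;0 0 0.006 0 0.045;0 0 0.006 0 0.045")

```text
time: 20.93
position: [0.5192, 0.2121, 0.0283]
tool_rot: [0.713, 0.701, 0.004, -0.003]
ft_force: [-0.4, 0.6, 2.8]
grip_width: 0.0519
grip_force: 3.1
```

Call:
servo_tool(moves="0 0 0.002 0 0.045;0 0 0.004 0 0.045;0 0 0.006 0 0.045;0 0 0.006 0 0.045")

```text
time: 21.27
position: [0.5192, 0.2121, 0.022]
tool_rot: [0.713, 0.701, 0.004, -0.003]
ft_force: [-0.7, 0.1, 2.2]
grip_width: 0.0528
grip_force: 3.0
```

```bash
python3 -c "
from fitcup import *
to(.51,.215,.007,-1)
w=cams.camera('wrist')
show(w,215,352,210,350,6,3)
m=cams.camera_model('wrist');p,R=tool()
print([proj(m,p+[0,0,z]).round() for z in(-.04,-.02,0,.02,.03,.04)])
"
```

```text
pos [0.5192 0.2121 0.022 ] shift [ 0.0026 -0.0092  0.015 ] spin 0.0 F [-0.7  0.1  2.2] t 21.2667 q6 0.19 w 0.05284849310183975
215 @+++++@+++++++++++++++++-++++++++++++++@@@@@@@@
221 @@++++-@++++++++--------------++++@+++-@@@@@@@@
227 @@@+@o@@+++++-------------------+++@@++@@@@@@@@
233 @@@@@@@@++++---------------------++@@@@@@@@@@@@
239 @@@@@@@@@++------------------------@@@@@@@@@@@@
245 @@+:@@@@@@-------------------------o@@@@@:-@@@@
251 @#bb#b#o@:--------------------------@@b##bb#@@@
257 #bbb##b+----------+oo@@@@@@---------:@b###b##@@
263 #b####b:----+++++++++++++++++++++-----#b###bb#@
269 b#####b---+++-++++++++++++++++++-+++--:#####b#b
275 ##bbbb-+++------++++++++++++++-----+++-#bb#####
281 ####b-++:-----------+++++-----------:++-b######
287 ##bb:@@:-----------------------------:+++#b###b
293 ####++:::::::::::::::::::::::::::::::::+:######
299 :::::::::::::::::::::::::::::::::::::::::::::::
305 :::::::::::::::::::::::::::::::::::::::::::::::
311 :::::::::::::::::::::::::::::::::::::::::::::::
317 :::::::::::::::::::::::::::::::::::::::::::::::
323 ::##@@--------------------------------:@@@b#b#b
329 :::@@@@+------------------------------@@@@#####
335 +++++++@@---------------------------@@+++++ooo#
341 +++++++++@@+----------------------@@o+++++++++:
347 --------++++@@o---------------+@@@+++++++++++++
[array([275., 235.]), array([275., 247.]), array([275., 261.]), array([274., 278.]), array([274., 289.]), array([274., 300.])]
```

The cup is standing upright on the bench: rim ellipse rows 257–350, matching the prediction. Releasing it now.

Call:
servo_tool(moves="0 0 0 0 0.054;0 0 0 0 0.058;0 0 0 0 0.065;0 0 0 0 0.075;0 0 0 0 0.085;0 0 0 0 0.087;0 0 -0.03 0 0.087;0 0 -0.07 0 0.087;0 0 -0.11 0 0.087;0 0 -0.15 0 0.087")

```text
time: 22.15
position: [0.518, 0.2104, 0.1734]
tool_rot: [0.713, 0.701, 0.003, -0.004]
ft_force: [0.4, -0.1, -0.1]
grip_width: 0.0865
grip_force: 0.0
```

Call:
servo_tool(moves="-0.04 0 -0.03 0 0.087;-0.08 0 -0.05 0 0.087;-0.12 0 -0.05 0 0.087;-0.16 0 -0.05 3 0.087;-0.2 0 -0.05 6 0.087;-0.24 0 -0.05 10 0.087;-0.28 0.0 -0.05 10 0.087;-0.28 0.0 -0.05 10 0.087")

```text
time: 22.82
position: [0.5148, -0.077, 0.2197]
tool_rot: [0.773, 0.634, 0.003, -0.001]
ft_force: [-0.2, 1.4, -0.1]
grip_width: 0.0872
grip_force: 0.0
```

```bash
python3 -c "
from fitcup import *
ml(-.06,.2)
m=cams.camera_model('wrist')
w=cams.camera('wrist');cv2.imwrite('pics/w9.png',w);cv2.imwrite('pics/s9.png',cams.camera('side'));cv2.imwrite('pics/c9.png',cams.camera('scene'))
for lx in(.078,.064,0,-.064,-.078):print(lx,proj(m,np.array([*(M+U*lx),.062])).round(0))
print('cup',proj(m,np.array([.519,.212,.064])))
show(w,20,300,140,420,6,3)
"
```

```text
pos [ 0.5148 -0.077   0.2197] shift [ 0.027  -0.0309  0.0198] spin -0.4 F [-0.2  1.4 -0.1] t 22.8167 q6 -0.17 w 0.08715540809131722
0.078 [240.  18.]
0.064 [241.  36.]
0 [243. 108.]
-0.064 [246. 172.]
-0.078 [246. 185.]
cup [ 208.2097612  -153.50965248]
20 wwwwwwwwwwwwwwwwwwwwwwbwwwwwwwwwwwwbwwwwbbwwwwwwwwwwwwwwwwwwwwwwwwwwwwwwwwwwwwwwwwoooooooooooo
26 wwwwwwwwwwwwwwwwwwwwwwwwwwwbbooooo-+ooooooo-bwwwwwwwwwwwwwwwwwwwwwwwwwwwwwwwwwwwwwoooooooooooo
32 wwwwwwwwwwwwwwwwwwwwwwbwwwwooooooo---oooooooobwwwwwwwwwwwwwwwwwwwwwwwwwwwwwwwwwwww@ooooooooooo
38 owwwwwwwwwwwwwwwwwwwwwbww-oooooooobwwboooooooo+wwwwwwwwwwwwwwwwwwwwwwwwwwwwwwwwwwwooo@oooooooo
44 owwwwwwwwwwwwwwwwwwwwwwwwoooooooooowwoooooooooo+wwwwwwwwwwwwwwwwwwwwwwwwwwwwwwwwwwoooooooooooo
50 oowwwbbbbwwwwwwwwwwwwwwwwoooooooooooooooooooooo+wwwwwwwwwwwwwwwwwwwwwwwwwwwwwwwwww@oooooooooo@
56 oowwwwwwwbwwwwwwwwwwwwwwwooooooooobwww+oooooooo+wwwwwwwwwwwwwwwwwwwwwwwwwwwwwwwwwwoo@ooooooooo
62 oo@wwbwwwbwwwwwwwwwwwwwbwooooooowwbwwbbwooooooowwwwwwwwwwwwwwwwwwwwwwwwwwwwwwwwwwwoooooooooooo
68 ooowwwwwwwbwwwwwwwwwwwwbw+ooooowbbww-wbbw+ooooowwwwwwwwwwww
[... 3092 characters left out ...]
o@@oooo
260 ooooooooooo@bb#bb####@@ooo@oo@@@@oo@@o@o@o@+-+++++++-+++++-+++@@@o@@oo@bb#bbbbb#@oo@@@oo@@oooo
266 ooooooo@oo:b#b##bbbbb@@oo@@@oo@ooooo@@o@o@+++++++++-+++--++++++++@oo@o@b#b######b#@@@o@ooooooo
272 o@oooo@@#b#bb#b##bbbb-o@oooo@@oo@oooooo@-++++-++++-:::::::::-+-+--+@oo+bb#bb#b#b#bb#oooooooo@@
278 @oo@o@##bb##bb####b##o@ooooooooooo@o@@++-++++:::::------------:::-+++@@#bb#######bbbb#@@oo@@@@
284 ooo+#b#bb#b#b##b###b+ooooo@@oo@@@@o@++-+++::----------:::-------o--:-+--bbbbbbb#bbbbbbbb+@@@@@
290 o:b#bbb#bb##bb#b##b#oo@oo@@oo@@ooo@-+++-::+o------::::::::::::::-ooo+-:--bbbbb#bbb#b#bb#b#-o@o
296 ##############################################################################################
```

```bash
python3 -c "
from fitcup import *
m=cams.camera_model('wrist');w=cv2.imread('pics/w9.png')
h=cv2.cvtColor(w,cv2.COLOR_BGR2HSV)
roi=np.zeros(w.shape[:2],np.uint8);roi[10:200,195:300]=1
mk=((h[...,1]<60)&(h[...,2]>115)).astype(np.uint8)*roi
n,l,s,c=cv2.connectedComponentsWithStats(mk);i=1+np.argmax(s[1:,4]);print(s[i])
ct,_=cv2.findContours((l==i).astype(np.uint8),cv2.RETR_EXTERNAL,cv2.CHAIN_APPROX_NONE)
hull=cv2.convexHull(max(ct,key=cv2.contourArea))
print(cv2.approxPolyDP(hull,3,True)[:,0].tolist())
# pose fit: hull model-to-contour IoU
hm=np.zeros(w.shape[:2],np.uint8);cv2.fillConvexPoly(hm,hull,255)
loc=np.array([(-.078,-.033),(.064,-.033),(.078,-.019),(.078,.019),(.064,.033),(-.078,.033)])
cp=hull[:,0].astype(float)
def poly(v):
    c_,s_=np.cos(v[2]),np.sin(v[2]);return np.array([proj(m,np.array([v[0]+c_*a-s_*b,v[1]+s_*a+c_*b,.05])) for a,b in loc],np.float32)
pts=max(ct,key=cv2.contourArea)[:,0].astype(float)
def f(v):
    P=poly(v).reshape(-1,1,2);return [cv2.pointPolygonTest(P,(float(x),float(y)),True)-.3 for x,y in pts[::2]]
r=least_squares(f,[M[0],M[1],A],loss='soft_l1',x_scale=[.01,.01,.05],diff_step=1e-3);print('mould',r.x,np.degrees(r.x[2]),np.abs(r.fun).mean())
bm=((h[...,1]>95)).astype(np.uint8)*roi
for nm,(a,b,cc,d) in dict(small=(32,50,236,258),big=(160,182,238,262)).items():
    ys,xs=np.nonzero(((h[a:b,cc:d,1]>70)));print(nm,'px',xs.mean()+cc,ys.mean()+a,len(xs),'at z.058',pix(m,xs.mean()+cc,ys.mean()+a,.058))
print('pred dowels',[ (r.x[:2]+s_*.064*np.array([np.cos(r.x[2]),np.sin(r.x[2])])).round(4) for s_ in(1,-1)])
# pellets
P=w[55:158,228:272].astype(int);red=(P[...,2]-P[...,0]);
for y in range(0,103,3):print(y+55,' '.join('%2d'%min(99,v) for v in red[y,::2]))
"
```

```text
[ 214   25   67  159 5460]
[[266, 25], [280, 39], [279, 183], [224, 183], [220, 176], [214, 40], [227, 25]]
mould [0.50262175 0.01930326 1.3737759 ] 78.71156116583795 1.6438132736507547
small px 246.5 38.5 100 at z.058 [0.5154 0.0828 0.058 ]
big px 249.37593984962405 171.5639097744361 133 at z.058 [ 0.4906 -0.0414  0.058 ]
pred dowels [array([0.5151, 0.0821]), array([ 0.4901, -0.0435])]
55 19 20 21 19 21 21 20 21 28 27 25 27 24 21 21 21 20 20 20 20 21 19
58 20 19 22 21 21 23 26 27 26 24 24 23 29 28 22 20 19 18 19 20 20 19
61 22 22 21 21 25 29 27 23 26 24 26 23 18 23 28 25 19 19 20 19 18 21
64 20 19 20 24 28 25 24 25 30 29 27 28 23 20 17 26 25 20 21 21 19 20
67 19 19 20 27 27 22 24 27 30 30 29 29 26 21 18 23 27 24 20 20 21 20
70 20 19 27 27 20 25 27 27 29 30 30 26 27 24 19 15 20 29 23 20 19 20
73 20 22 27 23 20 25 26 28 30 30 30 28 26 22 22 18 11 27 27 19 19 20
76 19 28 28 20 24 26 27 30 30 30 30 28 26 24 21 20 18 19 26 24 20 20
79 21 27 24 21 23 27 27 27 31 30 29 29 27 26 22 22 18 13 29 27 21 21
82 26 28 18 21 24 27 28 28 30 31 31 29 25 27 23 21 22 16 19 28 23 21
85 28 29 18 23 25 27
[... 1024 characters left out ...]

130 28 16 17 19 48 65 70 70 64 10 22 50 41 47 13 18 16 17 14 10 22 27
133 29 25 16 19 20 25 34 25 12 27 35 37 36 17 15 16 15 12 13 10 28 28
136 27 29 13 18 21 20 22 25 20 44 54 58 57 49 12 16 13 14 13  8 29 27
139 25 29 18 15 19 21 20 24 22 53 64 69 68 62 15 18 14 11 13 20 27 21
142 19 27 29 15 15 18 20 16 23 11 34 49 32 14 15 16 14 16  7 28 29 19
145 20 20 27 28 12 16 18 13 15 17 16 15 15 16 14 14 14  9 28 28 19 21
148 20 20 21 28 26  8 14 15 15 16 16 16 16 12 14 13 11 29 26 23 22 21
151 22 21 20 19 28 28 10 11 17 14 15 12 16 15 15 12 26 27 24 20 20 21
154 19 23 21 20 20 29 27 27 10 13 13 15 15 10 22 27 29 19 21 19 21 21
157 21 20 21 21 19 18 19 29 28 29 18 26 28 27 28 24 21 22 20 21 20 21
```

All six pellets show in the hollow as separate blobs, from (238,129) to (258,120) px. For the fit I'll look at both halves from the same relative wrist pose, so calibration bias cancels.

```bash
sed -i 's/^M=.*/M=np.array([.5028,.0200]);A=np.radians(78.7);U=np.array([np.cos(A),np.sin(A)])/' h.py; cat >> h.py <<'E'
MU=np.array([.5044,-.2914]);AU=1.1716
def up(lx,z,ly=0):
    U=np.array([np.cos(AU),np.sin(AU)]);q=MU+U*lx+ly*np.array([-U[1],U[0]]); return to(q[0],q[1],z,np.degrees(AU)-90)
E
python3 -c "
from h import *
ml(-.045,.22)"
```

```text
pos [ 0.5135 -0.07    0.2192] shift [ 0.0413 -0.028  -0.0003] spin 0.2 F [-0.2  0.8 -0.1] t 22.9667 q6 -0.17 w 0.08689448597441607
```

Call:
servo_tool(moves="0.02 -0.014 0 0 0.087;0.041 -0.028 0 0 0.087;0.041 -0.028 0 0 0.087;0.041 -0.028 0 0 0.087;0.041 -0.028 0 0 0.087")

```text
time: 23.38
position: [0.4946, -0.0231, 0.2201]
tool_rot: [0.77, 0.638, 0.003, -0.003]
ft_force: [0.4, -0.3, 0.2]
grip_width: 0.0874
grip_force: 0.0
```

```bash
cat > blk.py <<'E'
from fitcup import *
loc=np.array([(-.078,-.033),(.064,-.033),(.078,-.019),(.078,.019),(.064,.033),(-.078,.033)])
def blockfit(w,m,z,x0,roi,thr):
    g=cv2.GaussianBlur(w,(3,3),0);h=cv2.cvtColor(g,cv2.COLOR_BGR2HSV)
    v=h[...,2].astype(float)-0*h[...,1]
    G=cv2.cvtColor(g,cv2.COLOR_BGR2LAB).astype(float)
    def pl(p):
        c,s=np.cos(p[2]),np.sin(p[2]);return np.array([proj(m,np.array([p[0]+c*a-s*b,p[1]+s*a+c*b,z])) for a,b in loc])
    # edge search: along normals of each model edge find the strongest LAB step, iterate
    p=np.array(x0,float)
    for it in range(6):
        rng=12 if it<3 else 5
        P=pl(p);C=P.mean(0);obs=[]
        for i in range(6):
            a,b=P[i],P[(i+1)%6];L=np.linalg.norm(b-a)
            n=np.array([(b-a)[1],-(b-a)[0]])/L
            if n@((a+b)/2-C)<0:n=-n
            for t in np.linspace(.08,.92,max(4,int(L/4))):
                q=a+t*(b-a)
                if not(6<q[0]<550 and 6<q[1]<roi):continue
                ds=np.arange(-rng,rng+.01,.5)
                xs=(q[0]+ds*n[0]).astype(np.float32).reshape(1,-1);ys=(q[1]+ds*n[1]).astype(np.float32).reshape(1,-1)
                if ys.max()>roi: continue
                S=cv2.remap(G.astype(np.float32),xs,ys,cv2.INTER_LINEAR)[0]
                d=np.linalg.norm(S[4:]-S[:-4],axis=1);k=d.argmax()
                if d[k]>thr:obs.append((i,t,q+n*ds[k+2],n))
        def f(pp):
            PP=pl(pp);return [n@(PP[i]+t*(PP[(i+1)%6]-PP[i])-o) for i,t,o,n in obs]
        r=least_squares(f,p,loss='soft_l1',x_scale=[.01,.01,.05]);p=r.x
    e=np.array(f(p));print('n',len(obs),'med|e|',np.median(abs(e)).round(2),{i:(np.median([x for x,o in zip(e,obs) if o[0]==i]).round(2),sum(o[0]==i for o in obs)) for i in range(6)})
    return p
def rel(p):
    q,R=tool();c=R.T@np.array([p[0]-q[0],p[1]-q[1],0]);a=np.degrees(np.arctan2(R[1,0],R[0,0]))
    print('world',p[:2].round(4),np.degrees(p[2]).round(2),'in tool',c[:2].round(4),'toolx yaw',a.round(2),'z',q[2].round(4))
E
python3 -c "
from blk import *
q,_=tool();m=cams.camera_model('wrist');w=cams.camera('wrist');cv2.imwrite('pics/w10.png',w)
p=blockfit(w,m,.05,[M[0],M[1],A],290,12);rel(p)
h=cv2.cvtColor(w,cv2.COLOR_BGR2HSV)
for s in(1,-1):
    u,v=proj(m,np.array([*(p[:2]+s*.064*np.array([np.cos(p[2]),np.sin(p[2])])),.060]));a,c=int(v)-11,int(u)-11
    ys,xs=np.nonzero(h[a:a+23,c:c+23,1]>75);print('dowel',s,'pred',u,v,'seen',xs.mean()+c,ys.mean()+a,len(xs),pix(m,xs.mean()+c,ys.mean()+a,.057))
up(-.045,.228)
"
```

```text
n 96 med|e| 0.98 {0: (np.float64(1.0), 32), 1: (np.float64(0.97), 5), 2: (np.float64(0.46), 8), 3: (np.float64(0.48), 5), 4: (np.float64(0.99), 32), 5: (np.float64(0.78), 14)}
world [0.5048 0.0123] 78.43 in tool [0.0372 0.003 ] toolx yaw 79.16 z 0.22
dowel 1 pred 279.5907534420119 94.35652622337643 seen 279.75 93.69444444444444 72 [0.5179 0.0757 0.057 ]
dowel -1 pred 277.6496683096287 217.160670378867 seen 277.4074074074074 219.2804232804233 189 [ 0.491  -0.0539  0.057 ]
pos [ 0.4949 -0.0237  0.22  ] shift [-0.305   0.0504 -0.0109] spin 12.0 F [0.1 0.2 0.6] t 23.4333 q6 -0.1 w 0.08706110291957792
```

Call:
servo_tool(moves="-0.04 0.006 -0.008 2 0.087;-0.08 0.012 -0.008 4 0.087;-0.12 0.018 -0.008 6 0.087;-0.16 0.025 -0.008 8 0.087;-0.2 0.032 -0.008 10 0.087;-0.24 0.04 -0.008 12 0.087;-0.28 0.048 -0.008 12 0.087;-0.305 0.05 -0.008 12 0.087;-0.305 0.05 -0.008 12 0.087;-0.305 0.05 -0.008 12 0.087")

```text
time: 24.27
position: [0.4851, -0.3354, 0.2243]
tool_rot: [0.835, 0.551, 0.003, -0.004]
ft_force: [0.2, -0.5, 0.5]
grip_width: 0.0866
grip_force: 0.0
```

Call:
servo_tool(moves="0 0 0 0 0.087;0 0 0 0 0.087")

```text
time: 24.43
position: [0.4854, -0.3321, 0.2246]
tool_rot: [0.833, 0.553, 0.003, -0.005]
ft_force: [0.3, 0.1, 0.0]
grip_width: 0.0871
grip_force: 0.0
```

```bash
python3 -c "
from blk import *
m=cams.camera_model('wrist');w=cams.camera('wrist');cv2.imwrite('pics/w11.png',w)
p=blockfit(w,m,.058,[*MU,AU],290,8);rel(p)
up(-.045,.228)
"
```

```text
n 73 med|e| 0.4 {0: (np.float64(0.4), 7), 1: (np.float64(-0.11), 5), 2: (np.float64(0.94), 9), 3: (np.float64(0.03), 5), 4: (np.float64(0.05), 33), 5: (np.float64(0.54), 14)}
world [ 0.5099 -0.2936] 66.55 in tool [0.0448 0.0076] toolx yaw 67.13 z 0.2248
pos [ 0.4855 -0.3319  0.2248] shift [-0.0003  0.0017 -0.0032] spin 0.0 F [ 0.1  0.3 -0.5] t 24.4833 q6 -0.4 w 0.08689838341033926
```

```bash
python3 -c "
from h import *
to(.5065,-.2925,.029,66.7-90)"
```

```text
pos [ 0.4855 -0.3319  0.2248] shift [0.0426 0.0049 0.1962] spin 0.4 F [ 0.1  0.3 -0.5] t 24.4833 q6 -0.4 w 0.08689838341033926
```

Call:
servo_tool(moves="0.02 0.002 0.02 0.4 0.087;0.042 0.005 0.05 0.4 0.087;0.042 0.005 0.08 0.4 0.087;0.042 0.005 0.11 0.4 0.087;0.042 0.005 0.13 0.4 0.087;0.042 0.005 0.13 0.4 0.087")

```text
time: 24.98
position: [0.5042, -0.2916, 0.0913]
tool_rot: [0.835, 0.55, 0.001, -0.009]
ft_force: [-0.2, 1.1, 1.1]
grip_width: 0.0871
grip_force: 0.0
```

```bash
python3 -c "
from blk import *
to(.5065,-.2925,.029,66.7-90)
w=cams.camera('wrist');show(w,100,300,160,400,6,3)"
```

```text
pos [ 0.5042 -0.2916  0.0913] shift [-0.0007  0.0033  0.0622] spin 0.1 F [-0.2  1.1  1.1] t 24.9833 q6 -0.32 w 0.08709112370693689
100 ooooooooooooo-------------------++-----------------------ooooooooooooooooooooooo
106 oooooooooooooo+--++++++------+++-----------------+----+-----oooooooooooooooooooo
112 ooooooooooooo-------+++-++-------------------------oo+--++---++ooooooooooooooooo
118 ooooooooooo+------------+---------------------------oooooo+----@oooooooooooooooo
124 oooooooooo+---+------+-------------------------------+oooooooo+--+oooooooooooooo
130 ooooooooo-----+---+------------------------------------ooooooooo++-ooooooooooooo
136 ooooooo+--+-----------------oo------------------------+++oooooooooo+oooooooooooo
142 ooooooo-++------+---------ooooo------------------------oo++oooooooooo+oooooooooo
148 oooooo------+-+oo-------+ooooooo-+oo-oo---------------oooooooooooooooo++oooooooo
154 oooooo-----+-oooo--------ooooooooooooooo------------oooooooooooooooooooo+ooooooo
160 ooooo-------oooooo------:oooooooooooooooo------------ooooo+oooooooooooooo+oooooo
166 ooooo------ooooooo------:ooooo
[... 1220 characters left out ...]
oooo:b##bb#ooooooooo
256 oooooo:bbbbbbb+oooo-------oooooooooooooooooooooooooooooo+ooooooo##b#bbbb+ooooooo
262 ooooo#bbbb#b#b:oooo-------ooooooooooooooooooooooooooooo++ooooooobbbbb#bb#:oooooo
268 oo@#bbb#b######+oooo------oo+oooooo+oooooooooooooo+oooo++ooooooobbbbbbbbbbb#oooo
274 +#bbb#bbb##bb#boooooo-----oo+ooo+o+oooo+ooooooooooooooo++ooooooob#b####bbbbb##oo
280 ##bbb##b##b#b#+oooo+oo----+ooooooooooooooooooo+oooooo++++ooooooo#b#b#b#bbb###b#b
286 b#b#b#b#b###b-ooooooo+oo--+oooooooooooooooo++o+oo+oo+ooooooooo+oobbb#bbbb####bbb
292 #bbb#bb###bb:@o@@@@o@@@@@o+ooooooooooooooooooooooooooooooooo@ooo@@#bb#bbb###b##b
298 ################################################################################
```

Call:
servo_tool(moves="0 0.003 0.02 0 0.087;-0.001 0.003 0.04 0 0.087;-0.001 0.003 0.055 0 0.087;-0.001 0.003 0.062 0 0.087;-0.001 0.003 0.062 0 0.087;-0.001 0.003 0.062 0 0.075;-0.001 0.003 0.062 0 0.065;-0.001 0.003 0.062 0 0.06;-0.001 0.003 0.062 0 0.06;-0.001 0.003 0.062 0 0.06", grip_force=25)

```text
time: 25.87
position: [0.5079, -0.2963, 0.0341]
tool_rot: [0.835, 0.55, 0.002, -0.005]
ft_force: [-4.3, 0.7, 7.3]
grip_width: 0.0658
grip_force: 25.0
```

Call:
servo_tool(moves="0 0 0 0 0.06;0 0 0 0 0.06;0 0 -0.01 0 0.06;0 0 -0.03 0 0.06;0 0 -0.06 0 0.06;0 0 -0.1 0 0.06;0 0 -0.14 0 0.06;0 0 -0.17 0 0.06;0 0 -0.17 0 0.06")

```text
time: 26.62
position: [0.5127, -0.3016, 0.2109]
tool_rot: [0.836, 0.549, 0.005, 0.004]
ft_force: [2.1, -1.6, -1.6]
grip_width: 0.0655
grip_force: 25.0
```

```bash
python3 -c "
from blk import *
ml(0,.2)
m=cams.camera_model('wrist');w=cams.camera('wrist');cv2.imwrite('pics/w12.png',w)
p,R=tool();yaw=np.arctan2(R[1,0],R[0,0])
q=blockfit(w,m,p[2]+.029,[p[0],p[1],yaw],292,8);rel(q)
show(w,60,300,160,400,6,3)"
```

```text
pos [ 0.5127 -0.3016  0.2109] shift [ 0.2913 -0.1367  0.0106] spin -12.1 F [ 2.1 -1.6 -1.6] t 26.6167 q6 -0.32 w 0.06547149368322704
n 116 med|e| 0.99 {0: (np.float64(0.98), 36), 1: (np.float64(0.98), 11), 2: (np.float64(-0.5), 22), 3: (np.float64(1.02), 11), 4: (np.float64(1.5), 36), 5: (np.float64(nan), 0)}
world [ 0.5153 -0.2981] 66.81 in tool [0.0037 0.0029] toolx yaw 66.65 z 0.2075
60 wwwwwwwwwwwwwwwww@o@@@@o@@@@@o@o@@@o@@@@@@@ooooo@@@o@@@ooo@@@o@@oo@@ooo@@@o@ooo@
66 wwwwwwwwwwbb+@@@@@@@@@@@@@@@@@@@oo@@@@@@@@o@@@@@o@@oo@@@@oo@@o@@@@@@@@@@@o@@@oo@
72 wwwwbbb:+++++@o@@@@@@@o@o@o@@@oo@@@@@@@@@@@oo@@@@@@o@@@o@@oo@@o@@@@@@@@@@o@@@o@@
78 bb:++++++++++-@@o@oo@o@@@o@@o@@@@o@@@o@@@@@@@@oooo@o@@o@@@oo@ooooo@@@@@@@o@@@@@@
84 o@@o@o@-@@@@oo@@@o@@@o@@@@o@@@@@@@@@@@@@@@@@@ooo@@@@o@@@@@@@@@o@@@@o@@o@@@@@@@@@
90 o@@o@@@@@@@@@oo@@@@@@@@@@+++++++++++++++++@@@@@@@@@@@@o@@@@@@@@o@oo@@oooooo@@@@@
96 @@@@@@@@@@@@@@@@@oo@@+++++++++++++++++++++++++@@@o@o@@@@@@@o@@@o@@o@@@@@@@@@@@@@
102 @o@@o@@@@@@@@@o@@@@+++++++++++++----+++---+++++++@@@@@@@o@@@@@@@@@@@@@@@@@@@@o@@
108 @@@@@@@@@@o@@@o@@+++++++++-+ooooo
[... 1985 characters left out ...]
#@@@@@@@@@@@oo@@@
252 @@@@@@o@@@@@@@bbb-ooooooooooooooooooooooo--------------------#bb#@@@@@@@@@@@@@@@
258 @@@@@@@@@@@@o##b#-oooooooooooooooooooooooo-------------------##b##@o@o@@@@@@@++o
264 @@@@@@@@@@@-##bbb#ooooooooooooooooooooooooo-----o------------#bbb##o@@@@@@@+oooo
270 @@@@@@o@@-bbbbbbbbooooooooooooooooooooooooooooooooooo--------bbbb##b#o@@+-oooo:#
276 #oo@@@@+bbb#######+ooooooooooooooooooooooooooooooooooo-------b#bb###b#b@oooooo##
282 #@@@o+#bb#bbbb####-ooooooooooooooooooooooooooooooooooooo-----bbbbbbb###bb@ooo@#b
288 b@@+bbb#b##b######-ooooooooooooooooooooooooooooooooooooooo--:#bb#bb##bb#bb#@o+bb
294 ####################b#bbb#bb#bb#b#bb#bbbb#b#bbbb#bbbbbbb#bb#####################
  return _methods._mean(a, axis=axis, dtype=dtype,
  ret = ret.dtype.type(ret / rcount)
```

Call:
servo_tool(moves="0 0 0 0 0.06;0 0 0 0 0.06")

```text
time: 26.83
position: [0.5075, -0.2974, 0.2014]
tool_rot: [0.836, 0.549, 0.002, -0.006]
ft_force: [-0.2, 1.1, -3.0]
grip_width: 0.0658
grip_force: 25.0
```

```bash
python3 -W ignore -c "
from blk import *
m=cams.camera_model('wrist');w=cams.camera('wrist')
p,R=tool();yaw=np.arctan2(R[1,0],R[0,0])
q=blockfit(w,m,p[2]+.024,[p[0],p[1],yaw],292,8);rel(q)
for n,f in(('side','s9'),('scene','c9')):
    q=blockfit(cv2.imread('pics/%s.png'%f),cams.camera_model(n),.05,[.5016,.0129,np.radians(78.5)],415,12);print(n,q)
    q=blockfit(cv2.imread('pics/%s0.png'%n),cams.camera_model(n),.05,[.5021,.019,np.radians(78.9)],415,12);print(n,'start',q)
to(.5009,.0095,.12,78.3-90)
"
```

```text
n 116 med|e| 0.14 {0: (np.float64(0.0), 36), 1: (np.float64(-0.1), 11), 2: (np.float64(-0.14), 21), 3: (np.float64(0.4), 11), 4: (np.float64(0.0), 37), 5: (np.float64(nan), 0)}
world [ 0.5104 -0.294 ] 66.67 in tool [0.0042 0.0013] toolx yaw 66.64 z 0.201
n 40 med|e| 0.34 {0: (np.float64(0.11), 11), 1: (np.float64(-0.04), 4), 2: (np.float64(0.36), 4), 3: (np.float64(0.34), 4), 4: (np.float64(0.34), 11), 5: (np.float64(0.6), 6)}
side [0.50130942 0.0130091  1.37183848]
n 40 med|e| 0.45 {0: (np.float64(0.08), 11), 1: (np.float64(0.36), 4), 2: (np.float64(0.3), 4), 3: (np.float64(0.47), 4), 4: (np.float64(0.42), 11), 5: (np.float64(0.5), 6)}
side start [0.50160223 0.01949832 1.37498696]
n 38 med|e| 1.28 {0: (np.float64(0.06), 12), 1: (np.float64(0.38), 4), 2: (np.float64(0.35), 3), 3: (np.float64(-1.21), 4), 4: (np.float64(0.21), 12), 5: (np.float64(-1.39), 3)}
scene [0.49415525 0.01938977 1.49655671]
n 21 med|e| 1.45 {0: (np.float64(1.97), 10), 1: (np.float64(nan), 0), 2: (np.float64(nan), 0), 3: (np.float64(nan), 0), 4: (np.float64(0.83), 7), 5: (np.float64(-0.08), 4)}
scene start [0.46677073 0.03935873 2.42964002]
pos [ 0.5075 -0.2973  0.201 ] shift [ 0.2782 -0.127   0.085 ] spin -11.7 F [-0.  -0.2 -3.3] t 26.8833 q6 -0.32 w 0.06564355838465867
```

Call:
servo_tool(moves="0.04 -0.018 0 -1.5 0.06;0.08 -0.037 0 -3 0.06;0.12 -0.055 0 -5 0.06;0.16 -0.073 0 -7 0.06;0.2 -0.09 0 -9 0.06;0.23 -0.105 0.01 -10.5 0.06;0.26 -0.12 0.03 -11.7 0.06;0.278 -0.127 0.05 -11.7 0.06;0.278 -0.127 0.08 -11.7 0.06;0.278 -0.127 0.1 -11.7 0.06")

```text
time: 27.72
position: [0.5002, 0.0103, 0.1031]
tool_rot: [0.774, 0.633, 0.002, -0.006]
ft_force: [-0.1, -1.0, -3.4]
grip_width: 0.0663
grip_force: 25.0
```

Call:
servo_tool(moves="0 0 0 0 0.06;0 0 0 0 0.06;0 0 0 0 0.06")

```text
time: 27.97
position: [0.5027, 0.0077, 0.1062]
tool_rot: [0.775, 0.631, 0.003, -0.004]
ft_force: [-0.9, 0.4, -3.5]
grip_width: 0.066
grip_force: 25.0
```

```bash
cat > chk.py <<'E'
from blk import *
p,R=tool();yaw=np.arctan2(R[1,0],R[0,0])
for n,roi in(('wrist',292),('side',415)):
    q=blockfit(cams.camera(n),cams.camera_model(n),p[2]+.024,[p[0]+.0042*np.cos(yaw),p[1]+.0042*np.sin(yaw),yaw],roi,8);print(n,end=' ');rel(q)
to(.5014,.0089,.10,78.5-90)
E
python3 -W ignore chk.py
```

```text
n 113 med|e| 0.49 {0: (np.float64(0.0), 36), 1: (np.float64(-0.47), 10), 2: (np.float64(2.03), 21), 3: (np.float64(-0.98), 10), 4: (np.float64(0.49), 36), 5: (np.float64(nan), 0)}
wrist world [0.505  0.0105] 77.97 in tool [0.0033 0.0011] toolx yaw 78.31 z 0.1068
n 40 med|e| 1.59 {0: (np.float64(-1.36), 11), 1: (np.float64(0.27), 4), 2: (np.float64(-1.71), 4), 3: (np.float64(-0.31), 3), 4: (np.float64(-0.77), 11), 5: (np.float64(-1.23), 7)}
side world [0.5072 0.0372] 91.47 in tool [ 0.0299 -0.0024] toolx yaw 78.3 z 0.1072
pos [0.5034 0.0074 0.1072] shift [ 0.001  -0.0023  0.0072] spin -0.2 F [-0.  -0.3 -2.6] t 28.0667 q6 -0.02 w 0.06544951350235774
```

Call:
servo_tool(moves="0.001 -0.002 0.008 -0.2 0.06;0.001 -0.002 0.016 -0.2 0.06;0.001 -0.002 0.022 -0.2 0.06;0.001 -0.002 0.026 -0.2 0.06;0.001 -0.002 0.026 -0.2 0.06;0.001 -0.002 0.026 -0.2 0.06")

```text
time: 28.57
position: [0.5004, 0.0097, 0.0798]
tool_rot: [0.774, 0.633, 0.003, -0.004]
ft_force: [-0.4, 0.4, -3.7]
grip_width: 0.0662
grip_force: 25.0
```

```bash
python3 -c "
from h import *
to(.5017,.0089,.072,78.5-90)"
```

```text
pos [0.5004 0.0097 0.0798] shift [-0.0006  0.0014  0.0077] spin 0.0 F [-0.4  0.4 -3.7] t 28.5667 q6 -0.02 w 0.06621828179929456
```

Call:
servo_tool(moves="-0.001 0.0014 0 0 0.06;-0.001 0.0014 0.003 0 0.06;-0.001 0.0014 0.006 0 0.06;-0.001 0.0014 0.008 0 0.06;-0.001 0.0014 0.008 0 0.06")

```text
time: 28.98
position: [0.5015, 0.0086, 0.0717]
tool_rot: [0.774, 0.633, 0.003, -0.004]
ft_force: [0.0, 0.6, -3.2]
grip_width: 0.0658
grip_force: 25.0
```

Call:
servo_tool(moves="0 0 0.001 0 0.06;0 0 0.002 0 0.06;0 0 0.003 0 0.06;0 0 0.003 0 0.06")

```text
time: 29.32
position: [0.5022, 0.0087, 0.0692]
tool_rot: [0.774, 0.633, 0.004, -0.004]
ft_force: [0.4, 2.0, -4.0]
grip_width: 0.0659
grip_force: 25.0
```

```bash
python3 -c "
from h import *
to(.5017,.0089,.072,78.5-90);print(get_obs()['moment'])"
```

```text
pos [0.5022 0.0087 0.0692] shift [ 0.0001 -0.0006 -0.0028] spin 0.0 F [ 0.4  2.  -4. ] t 29.3167 q6 -0.02 w 0.0659379184951816
[ 0.17294456 -0.12590447 -0.02622544]
```

The dowels are entering with almost no resistance: the joint face is about 5 mm from closing. Closing slowly.

Call:
servo_tool(moves="0 0 0.001 0 0.06;0 0 0.002 0 0.06;0 0 0.003 0 0.06;0 0 0.004 0 0.06;0 0 0.004 0 0.06")

```text
time: 29.73
position: [0.5022, 0.0087, 0.0651]
tool_rot: [0.774, 0.633, 0.004, -0.004]
ft_force: [1.9, 2.9, -2.9]
grip_width: 0.0658
grip_force: 25.0
```

Call:
servo_tool(moves="0 0 0.0005 0 0.06;0 0 0.001 0 0.06;0 0 0.001 0 0.06;0 0 0.001 0 0.06")

```text
time: 30.07
position: [0.5022, 0.0086, 0.0643]
tool_rot: [0.774, 0.633, 0.003, -0.003]
ft_force: [2.1, 3.2, -0.8]
grip_width: 0.0657
grip_force: 25.0
```

Call:
servo_tool(moves="0 0 0.0005 0 0.06;0 0 0.001 0 0.06;0 0 0.001 0 0.06;0 0 0.001 0 0.06")

```text
time: 30.4
position: [0.5022, 0.0086, 0.0642]
tool_rot: [0.774, 0.633, 0.004, -0.003]
ft_force: [1.9, 3.7, 7.6]
grip_width: 0.0656
grip_force: 25.0
```

Call:
servo_tool(moves="0.0003 0.0002 0.0002 0 0.06;0.0005 0.0003 0.0004 0 0.06;0.0005 0.0003 0.0006 0 0.06;0.0005 0.0003 0.0006 0 0.06;0.0005 0.0003 0.0006 0 0.06;0.0005 0.0003 0.0006 0 0.06", grip_force=35)

```text
time: 30.9
position: [0.5022, 0.0087, 0.0641]
tool_rot: [0.774, 0.633, 0.003, -0.003]
ft_force: [-0.4, 2.0, 13.4]
grip_width: 0.0658
grip_force: 34.9
```

Call:
servo_tool(moves="0 0 0 0 0.06;0 0 0 0 0.06;0 0 0 0 0.06;0 0 0 0 0.06")

```text
time: 31.23
position: [0.5022, 0.0087, 0.0641]
tool_rot: [0.774, 0.633, 0.003, -0.003]
ft_force: [-0.0, 1.9, 11.9]
grip_width: 0.0657
grip_force: 34.9
```

```bash
python3 -c "
from blk import *
F=[]
for i in range(6):
    s=cams.camera('side' if i%2 else 'scene');F.append(get_obs()['ft_force'])
    if i%2: S=s
    else: C=s
print(np.round(F,1),np.mean(F,0).round(2));o=get_obs();print(o['position'],o['grip_force'],o['grip_width'])
a=cv2.imread('pics/scene0.png');b=cv2.imread('pics/side0.png')
def tm(a,b,x,y,w,h,n):
    t=a[y:y+h,x:x+w];S=b[y-6:y+h+6,x-6:x+w+6];r=cv2.matchTemplate(S,t,cv2.TM_CCOEFF_NORMED);_,v,_,l=cv2.minMaxLoc(r);print(n,l[0]-6,l[1]-6,round(v,3))
tm(a,C,128,232,118,44,'pin sc');tm(a,C,318,256,62,40,'bowl sc');tm(b,S,205,135,65,78,'pin sd');tm(b,S,138,260,64,54,'bowl sd');tm(b,S,334,205,30,72,'tool sd')
"
```

```text
[[-0.4  0.9 13.5]
 [-0.3  2.  12.7]
 [-0.5  2.  12.2]
 [-0.4  2.3 12.7]
 [-0.2  1.3 12.2]
 [-0.7  2.3 13.3]] [-0.44  1.8  12.77]
[0.50222271 0.00867492 0.06413191] 34.949288856005296 0.06587206253653388
pin sc 0 0 0.999
bowl sc 0 0 0.999
pin sd 0 0 0.998
bowl sd 0 0 0.998
tool sd 0 0 0.678
```

```bash
python3 -c "
from fitcup import *
S=cams.camera('side');m=cams.camera_model('side')
print(proj(m,np.array([.519,.212,.064])),proj(m,np.array([.519,.212,0])))
show(S,282,350,245,325,2,1)
print(get_obs()['ft_force'])
"
```

```text
[285.8961605 298.4168006] [286.55910295 314.27639078]
282 @@@@@@@@@@@@@@@@@@@@@@@@@o+-++++++++++++++--------wwwwwwwwwwwwwwbwwwwwwwwwwwwwww
284 @@@@@@@@@@@@@@@@@@@@@@@@@@@@@o+-+++-++-++---++++++++-+----wbbbbwwwwwwwwwwwwwwwww
286 @@@@@@@@@@@@@@@@@@@@@@@@@@@@+-+++++---++++oo++++++++-+-+++++++-----wwwwwwwwwwwww
288 @@@@@@@@@@@@@@@@@@@@@@@@@@@+-+++--+o@o@o+++++o@o@o+--+++--++++++++++--------wwww
290 @@@@@@@@@@@@@@@@@@@@@@@@@@+---++o@o++--+++++++--++++-++-----+++++-+-+---+++-++-+
292 @@@@@@@@@@@@@@@@@@@@@@@@@+----+@o+--++++++++++++----++-+-+++-++++++-+-++++--++++
294 @@@@@@@@@@@@@@@@@@@@@@@@o+++-+oo----++++++++++++++----++--++++++++++++-+-+o-+---
296 @@@@@@@@@@@@@@@@@@@@@@@+--+++o@-----+-++++++++++-------+-+--+++++-------+@@o@o@@
298 @@@@@@@@@@@@@@@@@@@@@@@+----+o@-----++++++++++++-------+--+++++++++----+@@@@@@@@
300 @@@@@@@@@@@@@@@@@@@@@+-+++--+o@------++++++++-+--------+--++-+-+-+--+-++ooooo@@@
302 @@@@@@@@@@@@@@@@@@@@@+++++++-+oo-------+++++++++---------+++++---+----+++++--+oo
304 @@@@@@@@@@@@@@@@@@@@+-++++----+@@+----++++++++++----+---+---+-+++++--+-+-+-++--+
306 @@@@@@@@@@@@@@@@@@@+--
[... 1181 characters left out ...]
@@@@@@@@@@@@@@@@+++++++++-++++++++++++++++-++-+++++++++++++-+---+--
336 @@@@@@@@@@@@@@@@@@@@@@@@@@@@+-++++++++-+++++++++++++--+++++++-++++-+++++-+++++++
338 @@@@@@@@@@@@@@@@@@@@@@@@@@@@+++++++++++++++++++++++++-++++++++++++++++-+++++++++
340 @@@@@@@@@@@@@@@@@@@@@@@@@@@o-++++++-+++++++++++++++++++++++++++-+-++++++++++++++
342 @@@@@@@@@@@@@@@@@@@@@@@@@@@+-++++++++++--+++-++++--+++++++++++++++++++++++++++++
344 @@@@@@@@@@@@@@@@@@@@@@@@@@@o+++++++++++++++++++++-++++++-+++++++++++++++++++++++
346 @@@@@@@@@@@@@@@@@@@@@@@@@@@++--++++++++++++++++++++++++-++++++++++++++++++++++++
348 @@@@@@@@@@@@@@@@@@@@@@@@@@@o+-++++++++++++++++++++++++++++++++++++++++++++++++++
[-0.47507552  1.68457683 12.89174786]
```

The cup stands upright where predicted, with its rim ellipse centred at (286,298). The mould is pressed shut. Handing in.

```bash
python3 -c "
from rig import job
print(job.hand_in())"
```

```text
the job is handed in; nothing more can be done
None
```

The job is handed in: all six pellets are in the hollow, the empty cup stands upright on the bench, and the mould is closed at flush height, still held pressed at about 13 N at the wrist plus the half's weight (about 16 N); the rolling pin and bowl did not move, but the modelling tool was partly hidden from the camera and its position is not confirmed.

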